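# Get the roasting vegetables mixed and the worktop tidied

## Task

Clear every sweet-potato stick off the chopping board into the mixing bowl with the baby potatoes, then take the wooden spoon and stir the lot slowly three full times round, with the head of the spoon down near the bottom so that the vegetables move. Leave all the vegetables in the mixing bowl and the spoon lying with its head on the spoon rest, and push the empty board square and flush into the corner of the worktop, its long side against the back upstand and its left end against the end upstand. Do not shove the mixing bowl out of its place or disturb the other things on the worktop.

Things in the scene. Friction and masses are not known exactly. Their poses are not given: they have to be found in the camera images.
- board: beech chopping board, 170 mm (its x) by 280 mm (its y) by 20 mm thick, about 0.65 kg, lying on the worktop; origin under its centre, at the underside. At the start the sweet-potato sticks lie on it
- board_corner (a point): the board's far left corner (its +x, +y corner; 85 mm and 140 mm from the board's centre), at half its thickness
- upstand: fixed grey upstands, 63 mm high or more: the back one, under the far wooden ledge, faces the robot (-x) and runs along y; the end one, at the left, faces -y and runs 0.4 m towards the robot. Origin at worktop level on the back face, 140 mm to the right (-y) of the corner where both faces meet: there the middle of the board's long side belongs. Axes as the world's
- stick_1: cut sweet-potato stick 1, 64 mm long (its x), 26 mm (y) by 24 mm (z) in section, flat faces, about 45 g; origin at its centre. May be absent
- stick_2: cut sweet-potato stick 2, 64 mm long (its x), 26 mm (y) by 24 mm (z) in section, flat faces, about 45 g; origin at its centre. May be absent
- stick_3: cut sweet-potato stick 3, 64 mm long (its x), 26 mm (y) by 24 mm (z) in section, flat faces, about 45 g; origin at its centre. May be absent
- stick_4: cut sweet-potato stick 4, 64 mm long (its x), 26 mm (y) by 24 mm (z) in section, flat faces, about 45 g; origin at its centre. May be absent
- mixing_bowl: cream glazed stoneware mixing bowl, about 2 kg, standing loose: 260 mm across its rim, 80 mm high; inside, a flat floor 7 mm above the worktop out to 97 mm from the axis, then sides that slope outward at about 65 to 77 degrees, wall 6 mm. Origin under its centre
- potato_1: baby potato 1, a ball 36 mm across, about 28 g, in the mixing bowl from the start; origin at its centre
- potato_2: baby potato 2, a ball 36 mm across, about 28 g, in the mixing bowl from the start; origin at its centre
- potato_3: baby potato 3, a ball 36 mm across, about 28 g, in the mixing bowl from the start; origin at its centre
- potato_4: baby potato 4, a ball 36 mm across, about 28 g, in the mixing bowl from the start; origin at its centre
- potato_5: baby potato 5, a ball 36 mm across, about 28 g, in the mixing bowl from the start; origin at its centre
- spoon: wooden spoon, 257 mm long, 70 g: straight handle 14 mm wide (y), 20 mm high (z); round head 38 mm across, 14 mm thick; undersides level. Origin inside the handle, 7 mm above its underside, 105 mm behind the head's centre; x to the head. On the rest it lies level, origin at 13 mm, its handle clear of the rest from 30 mm ahead of the origin backwards. Over 7 N at the head turns it in the fingers
- spoon_head (a point): centre of the spoon's head, 105 mm ahead of the spoon's origin
- spoon_tip (a point): end of the spoon's head, 124 mm ahead of the spoon's origin
- spoon_rest: white ceramic spoon rest, fixed, 120 mm (its x) by 84 mm, floor 6 mm thick, 14 mm high lips 8 mm thick on three sides, open at its -x end where the handle leaves. Origin under the point on which the spoon head's centre lies; the floor runs from 75 mm behind it to 37 mm ahead, and 34 mm to each side
- pepper_mill: wooden pepper mill, 158 mm tall, 54 mm across; origin under its centre; not to be disturbed
- mug: blue mug, 90 mm tall, 84 mm across; origin under its centre; not to be disturbed
- salt_cellar: round marble salt cellar with a wooden lid, 48 mm tall, 80 mm across; origin under its centre; not to be disturbed
- spice_jar: amber spice jar, 85 mm tall, 52 mm across; origin under its centre; not to be disturbed
There are look-alikes about, which are no part of the job. What is shaped like the stick_4 but blue or pink is not meant.

How it is judged (in metres and radians):
On the way, in this order (a step that is already met when the one before it is completed fails the run):
1. every stick lies in the mixing bowl (horizontal distance between each of stick_1, stick_2, stick_3, stick_4 and mixing_bowl below 0.115 m and z of stick_1 in the frame of mixing_bowl between 0 and 0.078 m and contact force between the fingers and stick_1 below 0.1 N and z of stick_2 in the frame of mixing_bowl between 0 and 0.078 m and contact force between the fingers and stick_2 below 0.1 N and z of stick_3 in the frame of mixing_bowl between 0 and 0.078 m and contact force between the fingers and stick_3 below 0.1 N and z of stick_4 in the frame of mixing_bowl between 0 and 0.078 m and contact force between the fingers and stick_4 below 0.1 N), for 0.2 s.
2. the spoon, down in the mixing bowl, sets vegetables moving (z of spoon_tip in the frame of mixing_bowl between -0.01 and 0.04 m and horizontal distance between spoon_tip and mixing_bowl below 0.105 m and linear speed of any of stick_1, stick_2, stick_3, stick_4, potato_1, potato_2, potato_3, potato_4, potato_5 above 0.015 m/s and not (z of spoon_tip in the frame of mixing_bowl between -0.01 and 0.04 m and x of spoon_tip in the frame of mixing_bowl between -0.105 and -0.025 m and y of spoon_tip in the frame of mixing_bowl between -0.02 and 0.02 m)), for 0.05 s.
3. the spoon, down in the mixing bowl, is on its near (-x) side (z of spoon_tip in the frame of mixing_bowl between -0.01 and 0.04 m and x of spoon_tip in the frame of mixing_bowl between -0.105 and -0.025 m and y of spoon_tip in the frame of mixing_bowl between -0.02 and 0.02 m), for 0.05 s.
4. the spoon, still down, is on the far (+x) side (z of spoon_tip in the frame of mixing_bowl between -0.01 and 0.04 m and x of spoon_tip in the frame of mixing_bowl between 0.025 and 0.105 m and y of spoon_tip in the frame of mixing_bowl between -0.02 and 0.02 m), for 0.05 s.
5. the spoon, still down, is on the left (+y) side (z of spoon_tip in the frame of mixing_bowl between -0.01 and 0.04 m and y of spoon_tip in the frame of mixing_bowl between 0.025 and 0.105 m), for 0.05 s.
6. the spoon, still down, is on the right (-y) side (z of spoon_tip in the frame of mixing_bowl between -0.01 and 0.04 m and y of spoon_tip in the frame of mixing_bowl between -0.105 and -0.025 m), for 0.05 s.
7. the spoon is round on the near side again (from near to here takes two turns either way round) (all of step 3), for 0.05 s.
At the end, for the whole second after the job is handed in: All sticks and potatoes lie in the mixing bowl (below its rim); the spoon lies at rest with the centre of its head on the spoon rest (within its outline, below 35 mm); the board lies flat, its far left corner within 5 mm of both upstand faces and square to them within 0.03 rad (horizontal distance between each of stick_1, stick_2, stick_3, stick_4, potato_1, potato_2, potato_3, potato_4, potato_5 and mixing_bowl below 0.115 m and z of stick_1 in the frame of mixing_bowl between 0 and 0.078 m and z of stick_2 in the frame of mixing_bowl between 0 and 0.078 m and z of stick_3 in the frame of mixing_bowl between 0 and 0.078 m and z of stick_4 in the frame of mixing_bowl between 0 and 0.078 m and z of potato_1 in the frame of mixing_bowl between 0 and 0.078 m and z of potato_2 in the frame of mixing_bowl between 0 and 0.078 m and z of potato_3 in the frame of mixing_bowl between 0 and 0.078 m and z of potato_4 in the frame of mixing_bowl between 0 and 0.078 m and z of potato_5 in the frame of mixing_bowl between 0 and 0.078 m and x of spoon_head in the frame of spoon_rest between -0.06 and 0.05 m and y of spoon_head in the frame of spoon_rest between -0.04 and 0.04 m and height (world z) of spoon_head below 0.035 m and height (world z) of spoon below 0.04 m and linear speed of each of spoon, board below 0.02 m/s and x of board_corner in the frame of upstand above -0.005 m and y of board_corner in the frame of upstand above 0.135 m and angle between the x axis of board and the x axis of upstand, either way round below 0.03 rad and angle between board's own z axis and vertical below 0.05 rad and height (world z) of board below 0.006 m); the robot touches nothing.
It fails at once if the mixing bowl is shoved more than 60 mm (distance of mixing_bowl from where it was at the start of the episode above 0.06 m).
It fails at once if the pepper mill is shifted more than 30 mm or knocked over (distance of pepper_mill from where it was at the start of the episode above 0.03 m or angle between pepper_mill's own z axis and vertical above 0.5 rad).
It fails at once if the mug is shifted more than 30 mm or knocked over (distance of mug from where it was at the start of the episode above 0.03 m or angle between mug's own z axis and vertical above 0.5 rad).
It fails at once if the salt cellar is shifted more than 30 mm or knocked over (distance of salt_cellar from where it was at the start of the episode above 0.03 m or angle between salt_cellar's own z axis and vertical above 0.5 rad).
It fails at once if the spice jar is shifted more than 30 mm or knocked over (distance of spice_jar from where it was at the start of the episode above 0.03 m or angle between spice_jar's own z axis and vertical above 0.5 rad).
Of stick_1, stick_2, stick_3, stick_4 only 2 to 4 are there at a start; the rules pass over those that are not, and their reading is None.
At some moment in a run one of stick_1, stick_2, stick_3, stick_4, board may be knocked a few centimetres aside while the robot is not near it.
It also fails if it takes over 210 s, if anything falls off the work surface, if the arm or the gripper's body presses on something with over 40 N, if the wrist force passes 120 N, or if a joint passes its speed limit or range.

## Robot

A 6-joint arm with a two-finger parallel gripper is mounted at the origin on the work surface. World frame = base frame: x ahead of the robot, y to its left, z up, the work surface at z = 0. Lengths are in m, angles in degrees, forces in N, time in s.
With the tool pointing down it reaches from about 0.3 to 0.75 m from the base axis. Payload 8.5 kg.
Tool frame: the origin (TCP) lies on the centre line of the jaws, within the pads' length; the fingertips stand 19 mm ahead of it and the grasp point (between the pads) is the TCP (env.tcp_to_tips is the z of the fingertips in the tool frame, in m); z points along the fingers, y is the line along which they close (so a half turn about z gives the same grasp; the last joint's range is limited). The gripper opens to 85 mm and grips with 20 to 120 N. Pads are 22 mm wide; open, the fingers measure 114 mm over their backs; the gripper's body (76 mm by 85 mm) begins 54 mm behind the grasp point. The pads swing forward as they close: fully open they stand 13 mm farther back than shut.
Start: joints at [63.753, 21.807, 74.336, -0, 83.858, -12.336], TCP at [0.132, 0.534, 0.25] pointing down, gripper open.
Joint ranges: [-178.18, 178.18], [-50.72, 133.34], [12.68, 142.11], [-81.47, 261.47], [9.98, 163.14], [-165.26, 165.26]. Speed limits (degrees/s): [136.94, 136.94, 180, 180, 180, 180].

## Interface

Orientations are given as a 3x3 rotation matrix whose columns are the frame's x, y, z axes.
In Python, from rig import env gives the robot as it stands.
- The arm moves only by the tool servo_tool, never from a script. Its argument "steps" is a list of rows, each an object of numbers: "tx", "ty", "tz": the shift along the world's x, y, z in cm; "yaw": the turn about the world's z in degrees; "claw": the finger opening in cm, from 0 to 8.54. In form: [{"tx": .., "ty": .., "tz": .., "yaw": .., "claw": ..}, ...]. A call has 1 to 20 rows; each row shifts and turns the commanded pose from where the row before left it; what a row does not reach is not made up. A row lasts 1/10 s, in which the tool goes at most 50 mm and 8.59 degrees, less where a joint would pass 70% of its speed; a pose out of reach is approached as far as the arm can. A call with a gripper value outside its range is refused whole. The fingers move at their own pace and stop on an object; "newtons" is the grip in N (left out, the last holds). Time passes only in rows, so rows that do not move let the fingers close. It gives the time, the measured TCP pose, the force, the opening and the grip force at its end, in the units of the state.
- env.observe(): the state, without advancing time (a new reading comes with each control period).
- env.get_image(name): name is "scene" or "side" or "wrist"; returns (picture, depth): 384x512x3 uint8, red, green, blue; 384x512 float32, m along the optical axis (not along the pixel's ray), 0 where there is no reading.
- env.camera_model(name): a dict with "fovy" (degrees; the focal length in pixels is half the picture's height over the tangent of half this angle, whatever the lens; pixels are square), "cx", "cy" (the principal point, pixels), "dist_coeffs" ([k1, k2, p1, p2, k3] as OpenCV has them; the pictures are not rectified), "T" (4x4, takes a point from camera to world coordinates). Camera axes: x right, y down, z forward; pixel columns grow to the right and rows downward; lengths in m; the calibration is good to about 2 mm. A picture is of the moment at which its call begins: read the wrist's pose just before it. camera_model takes no time and is no camera call; for the wrist camera it gives the pose at the moment of the call.
- env.close_job(): hands the job in; it is judged then, once.
The state is a dict: "time_s": time; "q": joint angles; "qvel": joint speeds; "joint_efforts": joint torques, N m; "position": TCP position; "tool_rot": TCP orientation; "ft_force": force on the tool from outside, world axes, zero at the start; "wrist_torque": the same for the moment, N m; "grip_width": finger opening in m; "gripper_force": force on a finger pad.
Only numpy, scipy, OpenCV 4.12 (cv2) and the standard library are available. Lean on these libraries where they do the work, as an engineer would, in place of code of your own. Each camera call takes 0.05 s, during which the arm holds its last target. There are 200 camera calls.

## Working session

There is one attempt and no reset: what is moved stays moved. The work goes in short steps, Python scripts to look and compute and a tool call to move; the robot and the scene stay as the last step left them, time stands still between calls to the robot, and variables do not carry over. Pictures are saved under pics/ and viewed, at most 14 in all, crops included, and the job is handed in when it is done.

Besides the shell and the picture viewer there is one more tool, called after "Request:" as a command line: name --argument value ..., lists and objects as JSON in quotes. servo_tool: Moves the arm, as the interface text tells. Its arguments: {"type":"object","properties":{"steps":{"type":"array"},"newtons":{"type":"number"}},"required":["steps"]}

```bash
mkdir -p pics; ls
cat > h.py <<'E'
import numpy as np, cv2
from rig import env
def cam(n):
    m=env.camera_model(n); f=192/np.tan(np.radians(m["fovy"])/2)
    K=np.array([[f,0,m["cx"]],[0,f,m["cy"]],[0,0,1]]); return K,np.array(m["dist_coeffs"],float),np.array(m["T"])
def grab(n,fn=None):
    c=cam(n); im,d=env.get_image(n)
    if fn: cv2.imwrite("pics/"+fn,im[:,:,::-1])
    return im,d,c
def rays(c,uv):
    K,D,T=c; p=cv2.undistortPoints(np.array(uv,float).reshape(-1,1,2),K,D)[:,0]
    return np.c_[p,np.ones(len(p))]
def onplane(c,uv,z):
    r=rays(c,uv)@c[2][:3,:3].T; o=c[2][:3,3]; return o+r*((z-o[2])/r[:,2])[:,None]
def cloud(c,d):
    v,u=np.mgrid[0:384,0:512]; r=rays(c,np.c_[u.ravel(),v.ravel()])*d.ravel()[:,None]
    return (r@c[2][:3,:3].T+c[2][:3,3]).reshape(384,512,3)
def proj(c,P):
    K,D,T=c; Ti=np.linalg.inv(T); return cv2.projectPoints(np.array(P,float).reshape(-1,1,3),cv2.Rodrigues(Ti[:3,:3])[0],Ti[:3,3],K,D)[0][:,0]
E
python3 - <<'E'
from h import *
a=grab("scene","s0.png"); b=grab("side","d0.png"); w=grab("wrist","w0.png")
for n,x in zip(("scene","side","wrist"),(a,b,w)):
    print(n,np.round(x[2][2],3).tolist()); np.savez("pics/"+n,im=x[0],d=x[1])
print(env.observe())
E
```

```text
pics
scene [[0.768, 0.406, -0.496, 1.182], [0.64, -0.504, 0.58, -0.788], [-0.014, -0.763, -0.647, 0.926], [0.0, 0.0, 0.0, 1.0]]
side [[-0.925, -0.215, 0.313, 0.122], [-0.38, 0.503, -0.776, 1.005], [0.009, -0.837, -0.547, 0.769], [0.0, 0.0, 0.0, 1.0]]
wrist [[0.242, 0.933, 0.268, 0.064], [0.97, -0.232, -0.069, 0.549], [-0.002, 0.276, -0.961, 0.373], [0.0, 0.0, 0.0, 1.0]]
{'time_s': 0.15, 'q': array([ 6.37516975e+01,  2.18311112e+01,  7.43689908e+01, -4.16829886e-04,
        8.38565933e+01, -1.23348504e+01]), 'qvel': array([-0.03117175, -0.11823323, -0.15364167, -0.07481178,  0.03363178,
        0.12355482]), 'joint_efforts': array([ 2.96117229e-03, -4.48630893e+01, -2.31346697e+01, -1.14390884e-04,
        3.83156788e-03,  1.70037202e-05]), 'position': array([0.13216546, 0.53370071, 0.24989715]), 'tool_rot': array([[-9.70660197e-01,  2.40454977e-01, -4.31139926e-04],
       [ 2.40455277e-01,  9.70659810e-01, -8.90685759e-04],
       [ 2.04320375e-04, -9.68223085e-04, -9.99999510e-01]]), 'ft_force': array([-0.63917778, -0.08361103,  0.20271714]), 'wrist_torque': array([ 0.03685078, -0.05521626, -0.06797905]), 'gripper_force': 0.0, 'grip_width': 0.08545961422131512}
```

View pics/s0.png

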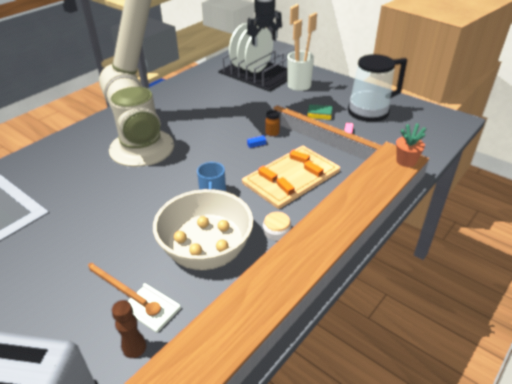

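View pics/d0.png

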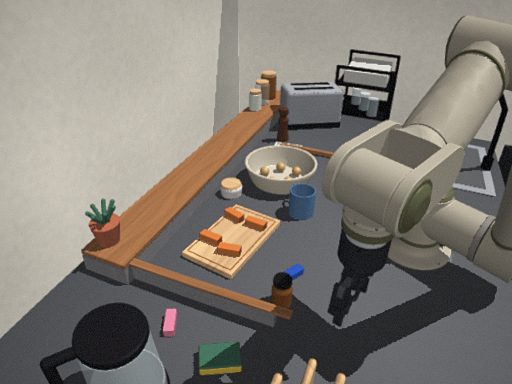

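The scene view shows the board with four orange sticks at about (292,175), the bowl at (203,228), the mug at (210,175), the salt cellar at (277,222), the jar at (272,122), and the spoon on its rest at (152,308) with the mill at (128,328). The side view shows the same, with the end upstand running from (135,265) to (290,315).

```bash
cat >> h.py <<'E'
def hsv(im): return cv2.cvtColor(im,cv2.COLOR_RGB2HSV)
def blobs(m,amin):
    n,l,s,c=cv2.connectedComponentsWithStats(m.astype(np.uint8)); return [(l==i) for i in range(1,n) if s[i,4]>=amin]
def rect(P): # min area rect of xy pts (m): centre mm, size mm, angle of long axis deg
    (c,s,a)=cv2.minAreaRect((P[:,:2]*1000).astype(np.float32))
    if s[0]<s[1]: a+=90; s=s[::-1]
    return np.round(c).tolist(),np.round(s).tolist(),round((a+90)%180-90,1)
def sticks(im,c,d,amin=25):
    h=hsv(im); m=(h[...,0]>=5)&(h[...,0]<=15)&(h[...,1]>190)&(h[...,2]>150); out=[]
    C=cloud(c,d)
    for b in blobs(m,amin):
        v,u=np.nonzero(b); p=C[b]; z=np.median(p[:,2]); top=p[p[:,2]>np.percentile(p[:,2],90)-.006]
        out.append((int(u.mean()),int(v.mean()),len(u),np.round(np.percentile(p[:,2],[5,50,95])*1000).tolist(),rect(top)))
    return out
E
python3 - <<'E'
from h import *
for n in("scene","side"):
    z=np.load(f"pics/{n}.npz"); im,d=z["im"],z["d"]; c=cam(n); C=cloud(c,d); h=hsv(im)
    print(n); [print(" st",s) for s in sticks(im,c,d)]
    X,Y,Z=C[...,0],C[...,1],C[...,2]
    ok=(d>0)&(X>0.1)&(X<0.9)&(abs(Y)<0.8)
    m=(Z>0.012)&(Z<0.3)&ok
    for b in blobs(m,40):
        v,u=np.nonzero(b);p=C[b]; print("  blob",int(u.mean()),int(v.mean()),len(u),"x",np.round(np.percentile(p[:,0],[1,99]),3),"y",np.round(np.percentile(p[:,1],[1,99]),3),"z",np.round(p[:,2].max(),3),np.median(im[b],0))
    bm=(h[...,0]>=8)&(h[...,0]<=25)&(h[...,1]>60)&ok&(Z>0.014)&(Z<0.027)
    for b in blobs(bm,300): print("  board?",b.sum(),rect(C[b]),np.median(C[b][:,2]))
    # bowl rim
    bw=(h[...,1]<70)&(Z>0.074)&(Z<0.085)&ok
    for b in blobs(cv2.dilate(bw.astype(np.uint8),np.ones((3,3)))>0,150):
        b=b&bw; cc=cv2.minEnclosingCircle((C[b][:,:2]*1000).astype(np.float32)); print("  rim",cc,b.sum())
    # worktop check, spoon
    print("  worktop z", np.round(np.percentile(Z[ok&(abs(Z)<0.012)],[5,50,95]),4))
E
```

```text
scene
 st (299, 158, 63, [31.0, 38.0, 45.0], ([505.0, 252.0], [58.0, 31.0], 24.9))
 st (312, 170, 50, [31.0, 38.0, 44.0], ([571.0, 231.0], [58.0, 14.0], 7.5))
 st (267, 175, 47, [32.0, 39.0, 46.0], ([476.0, 121.0], [50.0, 21.0], -4.8))
 st (284, 187, 42, [32.0, 40.0, 47.0], ([550.0, 111.0], [69.0, 21.0], -18.1))
  blob 300 54 1346 x [0.111 0.216] y [0.681 0.792] z 0.3 [181. 180. 164.]
  blob 275 32 91 x [0.13  0.163] y [0.568 0.599] z 0.299 [69. 71. 70.]
  blob 253 38 92 x [0.11  0.138] y [0.457 0.498] z 0.3 [87.  90.5 90. ]
  blob 372 86 2502 x [0.445 0.579] y [0.642 0.792] z 0.217 [156.  165.5 162. ]
  blob 290 258 24558 x [0.314 0.846] y [-0.57  0.55] z 0.19 [235. 166.  98.]
  blob 153 125 172 x [0.1  0.11] y [-0.029  0.019] z 0.168 [77. 81. 58.]
  blob 256 140 127 x [0.285 0.333] y [0.239 0.299] z 0.03 [ 46. 112. 227.]
  blob 290 175 2984 x [0.424 0.614] y [0.051 0.331] z 0.052 [253. 227. 159.]
  blob 203 218 4926 x [0.332 0.63 ] y [-0.318  0.015] z 0.096 [187.5 176.  162. ]
  blob 223 225 128 x [0.501 0.533] y [-0.147 -0.116] z 0.048 [234.5 205.  136.5]
  blob 179 237 137 x [0.4
[... 925 characters left out ...]

  blob 115 347 6214 x [0.433 0.561] y [0.662 0.794] z 0.213 [31. 31. 33.]
  blob 339 316 228 x [0.131 0.16 ] y [0.577 0.608] z 0.3 [32. 33. 36.]
  blob 169 321 283 x [0.497 0.541] y [0.509 0.573] z 0.027 [236. 142. 173.]
  blob 219 356 1166 x [0.321 0.414] y [0.541 0.625] z 0.033 [54. 79. 54.]
  blob 309 372 264 x [0.154 0.167] y [0.685 0.724] z 0.287 [195.  155.  111.5]
  board? 2755 ([515.0, 196.0], [283.0, 173.0], 80.8) 0.01953482135269513
  rim ((505.26312255859375, -709.837158203125), 129.54388427734375) 110
  rim ((500.8207092285156, -191.7650604248047), 135.42958068847656) 443
  rim ((302.5108947753906, 367.6498107910156), 23.994211196899414) 160
  worktop z [-0.0033 -0.0006  0.0034]
```

View pics/w0.png

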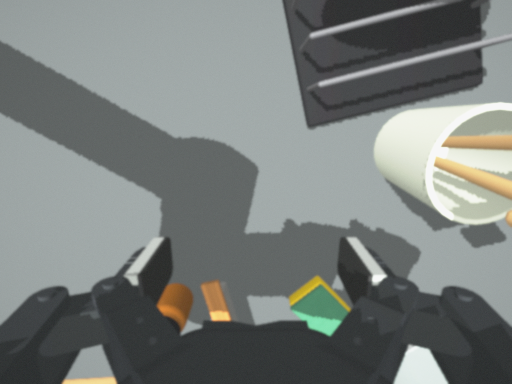

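The wrist view shows the rack, utensil pot, sponge and, at the bottom, the jar, so nothing on the board yet. The depth blobs agree: board about (516,195) mm with its long axis at 81°, bowl about (501,-190). I'll move above the board.

Request:
servo_tool --steps '[{"tx":3,"ty":-3,"tz":0.5},{"tx":3,"ty":-3,"tz":0.5},{"tx":3,"ty":-3,"tz":0.5},{"tx":3,"ty":-3,"tz":0.5},{"tx":3,"ty":-3,"tz":0.5},{"tx":3,"ty":-3,"tz":0.5},{"tx":3,"ty":-3,"tz":0.5},{"tx":3,"ty":-3,"tz":0.5},{"tx":3,"ty":-3,"tz":0.5},{"tx":3,"ty":-3,"tz":0.5},{"tx":3,"ty":-4},{},{}]'

```text
invalid input at $.steps[0]: expected keys tx, ty, tz, yaw, claw
```

```bash
cat > look.py <<'E'
import sys
from h import *
c0=cam("wrist"); o=env.observe(); print(o["time_s"],np.round(o["position"],4),"tooly deg",round(np.degrees(np.arctan2(o["tool_rot"][1,1],o["tool_rot"][0,1])),1),o["grip_width"],o["ft_force"].round(1))
im,d,c=grab("wrist",sys.argv[1] if len(sys.argv)>1 else None); np.savez("pics/wrist",im=im,d=d)
for s in sticks(im,c,d,150): print(s)
E
python3 look.py w1.png
```

```text
0.15 [0.1322 0.5337 0.2499] tooly deg 76.1 0.08545961422131512 [-0.6 -0.1  0.2]
```

View pics/w1.png

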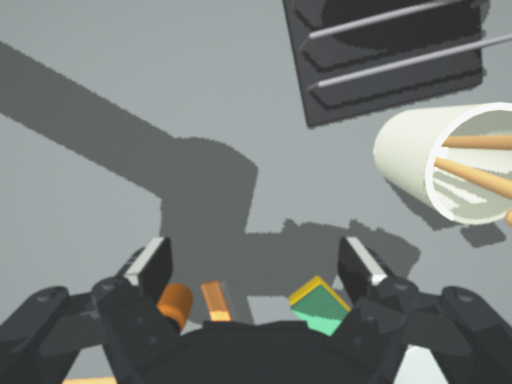

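The move call was refused because every row needs all five keys, so this picture is the same as before.

Request:
servo_tool --steps '[{"tx":3,"ty":-3,"tz":0.5,"yaw":0,"claw":8.5},{"tx":3,"ty":-3,"tz":0.5,"yaw":0,"claw":8.5},{"tx":3,"ty":-3,"tz":0.5,"yaw":0,"claw":8.5},{"tx":3,"ty":-3,"tz":0.5,"yaw":0,"claw":8.5},{"tx":3,"ty":-3,"tz":0.5,"yaw":0,"claw":8.5},{"tx":3,"ty":-3,"tz":0.5,"yaw":0,"claw":8.5},{"tx":3,"ty":-3,"tz":0.5,"yaw":0,"claw":8.5},{"tx":3,"ty":-3,"tz":0.5,"yaw":0,"claw":8.5},{"tx":3,"ty":-3,"tz":0.5,"yaw":0,"claw":8.5},{"tx":3,"ty":-3,"tz":0.5,"yaw":0,"claw":8.5},{"tx":3,"ty":-4,"tz":0,"yaw":0,"claw":8.5},{"tx":0,"ty":0,"tz":0,"yaw":0,"claw":8.5},{"tx":0,"ty":0,"tz":0,"yaw":0,"claw":8.5}]' --newtons 30

```text
time_s: 1.5
position: [0.4626, 0.1931, 0.3]
tool_rot: [[-0.97, 0.243, -0.001], [0.243, 0.97, 0.0], [0.001, -0.0, -1.0]]
ft_force: [0.1, 0.8, -0.1]
grip_width: 0.085
gripper_force: 0.0
```

```bash
python3 look.py w2.png
```

```text
1.5 [0.4626 0.1931 0.3   ] tooly deg 76.0 0.08500842627789047 [ 0.1  0.8 -0.1]
(312, 172, 645, [42.0, 43.0, 45.0], ([455.0, 251.0], [144.0, 33.0], 21.6))
(305, 226, 386, [41.0, 43.0, 44.0], ([495.0, 234.0], [205.0, 33.0], 5.1))
```

View pics/w2.png

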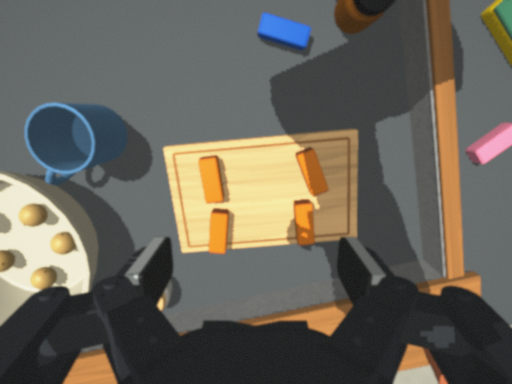

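The wrist view shows four sticks on the board at pixels (211,178), (312,172), (218,230) and (305,222), with the board from (165,148) to (358,235). The end upstand is at right, the mug at (75,140) and the bowl at lower left. I'll tighten the stick mask.

```bash
cat >> h.py <<'E'
def sticks(im,c,d,amin=150,zt=.044):
    h=hsv(im); C=cloud(c,d); Z=C[...,2]
    m=(h[...,0]<=16)&(h[...,1]>150)&(h[...,2]>90)&(Z>zt-.006)&(Z<zt+.008); out=[]
    m=cv2.morphologyEx(m.astype(np.uint8),cv2.MORPH_OPEN,np.ones((3,3)))
    for b in blobs(m,amin):
        v,u=np.nonzero(b); P=onplane(c,np.c_[u,v],zt)
        out.append((int(u.mean()),int(v.mean()),len(u),round(np.median(Z[b])*1000,1),rect(P),(P.mean(0)[:2]*1000).round(1).tolist()))
    return out
E
python3 - <<'E'
from h import *
z=np.load("pics/wrist.npz"); im,d=z["im"],z["d"]; c=cam("wrist"); C=cloud(c,d); Z=C[...,2]
for s in sticks(im,c,d): print(s)
h=hsv(im); m=(h[...,0]<=25)&(h[...,1]>50)&(Z>.013)&(Z<.05); 
for b in blobs(m,3000):
    v,u=np.nonzero(b&(Z<.026)); print("board",rect(onplane(c,np.c_[u,v],.02)))
# potatoes in bowl / mug
for n,lo,hi in(("mug",.08,.1),("ledge",.055,.075),("low",-.01,.01)):
    m=(Z>lo)&(Z<hi)&(d>0)
    for b in blobs(m,80): P=C[b]; print(n,b.sum(),np.percentile(P[:,0],[1,99]).round(3),np.percentile(P[:,1],[1,99]).round(3),np.median(im[b],0))
sc=np.load("pics/scene.npz"); c=cam("scene"); C=cloud(c,sc["d"]); h=hsv(sc["im"])
m=(h[...,0]<22)&(h[...,1]>100)&(C[...,1]<-.40)&(C[...,1]>-.5)&(C[...,0]>.3)&(C[...,0]<.63)&(C[...,2]<.05)
for b in blobs(m,100):
    v,u=np.nonzero(b);print("spoon",rect(onplane(c,np.c_[u,v],.024)),np.percentile(C[b],[5,95],axis=0).round(3).tolist())
for nm,p in (("salt",lambda X,Y,Z:(X>.55)&(X<.75)&(abs(Y)<.08)&(Z>.03)&(Z<.055)),("mill",lambda X,Y,Z:(X>.5)&(X<.7)&(Y<-.45)&(Y>-.6)&(Z>.08)&(Z<.17))):
    q=C[p(C[...,0],C[...,1],C[...,2])]; print(nm,np.percentile(q,[3,97],axis=0).round(3).tolist())
E
```

```text
(313, 172, 749, np.float64(43.3), ([493.0, 266.0], [65.0, 26.0], 8.6), [493.6, 267.5])
(305, 227, 495, np.float64(43.3), ([565.0, 240.0], [65.0, 26.0], -7.6), [571.2, 241.2])
board ([514.0, 193.0], [278.0, 169.0], 81.1)
mug 361 [0.311 0.326] [0.343 0.38 ] [33. 33. 34.]
mug 1356 [0.329 0.409] [-0.063  0.019] [ 78. 115. 145.]
ledge 335 [0.301 0.327] [0.34  0.377] [79. 51. 26.]
ledge 6671 [0.328 0.711] [0.391 0.467] [189. 132.  77.]
ledge 517 [0.331 0.409] [-0.012  0.019] [48. 67. 82.]
ledge 727 [0.331 0.405] [-0.062 -0.025] [48. 67. 83.]
ledge 580 [0.392 0.57 ] [-0.119 -0.061] [104. 100.  86.]
ledge 85 [0.406 0.421] [-0.078 -0.059] [56. 75. 85.]
ledge 1655 [0.693 0.737] [0.118 0.28 ] [175. 122.  74.]
ledge 506 [0.795 0.843] [0.34  0.384] [202. 140.  80.]
ledge 1284 [0.694 0.752] [-0.197 -0.113] [203. 139.  79.]
low 77877 [0.195 0.695] [-0.158  0.427] [103. 109. 108.]
low 14301 [0.328 0.84 ] [0.495 0.576] [103. 108. 108.]
low 603 [0.337 0.394] [-0.061 -0.036] [ 64.  93. 117.]
low 4883 [0.408 0.592] [-0.271 -0.133] [239. 235. 212.]
spoon ([464.0, -442.0], [253.0, 32.0], 1.5) [[0.352, -0.454, 0.015], [0.58, -0.429, 0.029]]
salt [[0.604, -0.071, 0.032], [0.668, -0.007, 0.051]]
mill [[0.594, -0.548, 0.086], [0.629, -0.511, 0.157]]
```

```bash
python3 - <<'E'
from h import *
z=np.load("pics/wrist.npz"); im,d=z["im"],z["d"]; c=cam("wrist"); C=cloud(c,d); h=hsv(im)
for u,v in((211,178),(218,230),(313,172)): print(h[v,u],C[v,u].round(3))
E
sed -i 's/m=(h\[...,0\]<=16)&(h\[...,1\]>150)/m=(h[...,0]<=17)\&(h[...,1]>170)/; s/(Z>zt-.006)&(Z<zt+.008)/(Z>zt-.008)\&(Z<zt+.012)/' h.py
python3 -c "
from h import *
z=np.load('pics/wrist.npz'); im,d=z['im'],z['d']; c=cam('wrist')
for s in sticks(im,c,d): print(s)"
```

```text
[ 17 201 246] [0.466 0.128 0.044]
[ 18 209 245] [0.544 0.116 0.044]
[ 14 203 167] [0.492 0.267 0.043]
(311, 171, 788, np.float64(43.3), ([492.0, 266.0], [64.0, 25.0], 8.7), [491.6, 265.9])
(217, 185, 229, np.float64(43.0), ([473.0, 136.0], [57.0, 13.0], -15.9), [478.5, 134.3])
(304, 222, 693, np.float64(43.3), ([564.0, 240.0], [65.0, 25.0], -8.7), [563.1, 240.6])
(219, 233, 519, np.float64(43.4), ([547.0, 115.0], [65.0, 25.0], -20.1), [549.8, 116.3])
```

Request:
servo_tool --steps '[{"tx":0.73,"ty":1.83,"tz":-4,"yaw":5.7,"claw":8.5},{"tx":0.73,"ty":1.83,"tz":-4,"yaw":5.7,"claw":8.5},{"tx":0.74,"ty":1.82,"tz":-4,"yaw":5.7,"claw":8.5},{"tx":0.74,"ty":1.82,"tz":-4,"yaw":5.6,"claw":7},{"tx":0,"ty":0,"tz":-3,"yaw":0,"claw":6},{"tx":0,"ty":0,"tz":-3,"yaw":0,"claw":6},{"tx":0,"ty":0,"tz":-2,"yaw":0,"claw":6},{"tx":0,"ty":0,"tz":-1.7,"yaw":0,"claw":6},{"tx":0,"ty":0,"tz":0,"yaw":0,"claw":6},{"tx":0,"ty":0,"tz":0,"yaw":0,"claw":1.5},{"tx":0,"ty":0,"tz":0,"yaw":0,"claw":1.5},{"tx":0,"ty":0,"tz":0,"yaw":0,"claw":1.5},{"tx":0,"ty":0,"tz":0,"yaw":0,"claw":1.5},{"tx":0,"ty":0,"tz":0,"yaw":0,"claw":1.5},{"tx":0,"ty":0,"tz":2,"yaw":0,"claw":1.5},{"tx":0,"ty":0,"tz":4,"yaw":0,"claw":1.5},{"tx":0,"ty":-3,"tz":4,"yaw":0,"claw":1.5},{"tx":0,"ty":-4,"tz":2,"yaw":0,"claw":1.5}]' --newtons 40

```text
time_s: 3.35
position: [0.4923, 0.1972, 0.1668]
tool_rot: [[-0.988, -0.155, 0.005], [-0.155, 0.988, 0.001], [-0.005, 0.0, -1.0]]
ft_force: [0.9, -0.7, -1.1]
grip_width: 0.0252
gripper_force: 39.5
```

Request:
servo_tool --steps '[{"tx":0.1,"ty":-3.85,"tz":0,"yaw":0,"claw":1.5},{"tx":0.1,"ty":-3.85,"tz":0,"yaw":0,"claw":1.5},{"tx":0.1,"ty":-3.85,"tz":0,"yaw":0,"claw":1.5},{"tx":0.1,"ty":-3.85,"tz":0,"yaw":0,"claw":1.5},{"tx":0.1,"ty":-3.85,"tz":0,"yaw":0,"claw":1.5},{"tx":0.1,"ty":-3.85,"tz":0,"yaw":0,"claw":1.5},{"tx":0.1,"ty":-3.85,"tz":0,"yaw":0,"claw":1.5},{"tx":0.1,"ty":-3.85,"tz":0,"yaw":0,"claw":1.5},{"tx":0,"ty":-3.85,"tz":0,"yaw":0,"claw":1.5},{"tx":0,"ty":0,"tz":-4,"yaw":0,"claw":1.5},{"tx":0,"ty":0,"tz":-3,"yaw":0,"claw":1.5},{"tx":0,"ty":0,"tz":-1.8,"yaw":0,"claw":1.5},{"tx":0,"ty":0,"tz":0,"yaw":0,"claw":5},{"tx":0,"ty":0,"tz":0,"yaw":0,"claw":5},{"tx":0,"ty":0,"tz":0,"yaw":0,"claw":5},{"tx":0,"ty":0,"tz":4.5,"yaw":0,"claw":5},{"tx":0,"ty":0,"tz":4.5,"yaw":0,"claw":5},{"tx":0,"ty":3,"tz":3,"yaw":-5,"claw":8}]'

```text
time_s: 5.15
position: [0.5006, -0.1216, 0.1995]
tool_rot: [[-0.998, -0.062, 0.006], [-0.062, 0.998, -0.003], [-0.005, -0.004, -1.0]]
ft_force: [0.2, 0.3, -0.2]
grip_width: 0.0634
gripper_force: 0.0
```

Request:
servo_tool --steps '[{"tx":0,"ty":4,"tz":1.5,"yaw":-4,"claw":8},{"tx":-0.5,"ty":4,"tz":1.5,"yaw":0,"claw":8},{"tx":-0.5,"ty":4,"tz":1.5,"yaw":0,"claw":8},{"tx":-0.5,"ty":4,"tz":1.5,"yaw":0,"claw":8},{"tx":-0.5,"ty":4,"tz":1.5,"yaw":0,"claw":8},{"tx":-0.5,"ty":4,"tz":1.5,"yaw":0,"claw":8},{"tx":-0.5,"ty":4,"tz":1.2,"yaw":0,"claw":8},{"tx":-0.5,"ty":3.3,"tz":0,"yaw":0,"claw":8},{"tx":0,"ty":0,"tz":0,"yaw":0,"claw":8}]'

```text
time_s: 6.05
position: [0.4635, 0.1965, 0.299]
tool_rot: [[-1.0, -0.001, 0.003], [-0.001, 1.0, 0.001], [-0.003, 0.001, -1.0]]
ft_force: [0.0, -0.4, -0.0]
grip_width: 0.0803
gripper_force: 0.0
```

```bash
sed -i 's/h\[...,0\]<=17/h[...,0]<=20/' h.py; python3 look.py w3.png
```

```text
6.05 [0.4635 0.1965 0.299 ] tooly deg 90.1 0.08030206635470571 [ 0.  -0.4 -0. ]
(204, 167, 823, np.float64(43.2), ([469.0, 127.0], [64.0, 25.0], -6.8), [468.4, 126.7])
(199, 220, 693, np.float64(43.2), ([548.0, 114.0], [65.0, 25.0], -19.7), [547.0, 114.4])
(284, 231, 704, np.float64(43.1), ([565.0, 239.0], [65.0, 26.0], -7.5), [563.9, 239.0])
```

Request:
servo_tool --steps '[{"tx":2.53,"ty":1.08,"tz":-4,"yaw":-2,"claw":8},{"tx":2.53,"ty":1.08,"tz":-4,"yaw":-2,"claw":8},{"tx":2.53,"ty":1.08,"tz":-4,"yaw":-2,"claw":7},{"tx":2.5,"ty":1.06,"tz":-4,"yaw":-2,"claw":6},{"tx":0,"ty":0,"tz":-3,"yaw":0,"claw":6},{"tx":0,"ty":0,"tz":-3,"yaw":0,"claw":6},{"tx":0,"ty":0,"tz":-2,"yaw":0,"claw":6},{"tx":0,"ty":0,"tz":-1.6,"yaw":0,"claw":6},{"tx":0,"ty":0,"tz":0,"yaw":0,"claw":6},{"tx":0,"ty":0,"tz":0,"yaw":0,"claw":1.5},{"tx":0,"ty":0,"tz":0,"yaw":0,"claw":1.5},{"tx":0,"ty":0,"tz":0,"yaw":0,"claw":1.5},{"tx":0,"ty":0,"tz":0,"yaw":0,"claw":1.5},{"tx":0,"ty":0,"tz":0,"yaw":0,"claw":1.5},{"tx":0,"ty":0,"tz":2,"yaw":0,"claw":1.5},{"tx":0,"ty":0,"tz":4,"yaw":0,"claw":1.5},{"tx":0,"ty":-3,"tz":4,"yaw":0,"claw":1.5},{"tx":0,"ty":-4,"tz":2,"yaw":0,"claw":1.5}]'

```text
time_s: 7.9
position: [0.5661, 0.1669, 0.165]
tool_rot: [[-0.99, 0.14, 0.005], [0.14, 0.99, 0.001], [-0.005, 0.001, -1.0]]
ft_force: [0.1, -1.5, 0.0]
grip_width: 0.0251
gripper_force: 40.0
```

Request:
servo_tool --steps '[{"tx":0,"ty":-4,"tz":0,"yaw":0,"claw":1.5},{"tx":-0.7,"ty":-4,"tz":0,"yaw":0,"claw":1.5},{"tx":-0.7,"ty":-4,"tz":0,"yaw":0,"claw":1.5},{"tx":-0.7,"ty":-4,"tz":0,"yaw":0,"claw":1.5},{"tx":-0.7,"ty":-4,"tz":0,"yaw":0,"claw":1.5},{"tx":-0.7,"ty":-4,"tz":0,"yaw":0,"claw":1.5},{"tx":-0.7,"ty":-4,"tz":0,"yaw":0,"claw":1.5},{"tx":-0.7,"ty":-4,"tz":0,"yaw":0,"claw":1.5},{"tx":-0.7,"ty":-4,"tz":0,"yaw":0,"claw":1.5},{"tx":-0.7,"ty":-4,"tz":0,"yaw":0,"claw":1.5},{"tx":0,"ty":0,"tz":-4,"yaw":0,"claw":1.5},{"tx":0,"ty":0,"tz":-3,"yaw":0,"claw":1.5},{"tx":0,"ty":0,"tz":-1.8,"yaw":0,"claw":1.5},{"tx":0,"ty":0,"tz":0,"yaw":0,"claw":5},{"tx":0,"ty":0,"tz":0,"yaw":0,"claw":5},{"tx":0,"ty":0,"tz":0,"yaw":0,"claw":5},{"tx":0,"ty":0,"tz":4.5,"yaw":0,"claw":5},{"tx":0,"ty":0,"tz":4.5,"yaw":0,"claw":5},{"tx":0,"ty":3,"tz":3,"yaw":4,"claw":8}]'

```text
time_s: 9.8
position: [0.5034, -0.2059, 0.1976]
tool_rot: [[-0.997, 0.075, 0.005], [0.075, 0.997, -0.004], [-0.006, -0.004, -1.0]]
ft_force: [0.5, 0.1, -0.3]
grip_width: 0.0632
gripper_force: 0.0
```

Request:
servo_tool --steps '[{"tx":0,"ty":4,"tz":1.2,"yaw":4,"claw":8},{"tx":-0.4,"ty":4,"tz":1.2,"yaw":0,"claw":8},{"tx":-0.4,"ty":4,"tz":1.2,"yaw":0,"claw":8},{"tx":-0.4,"ty":4,"tz":1.2,"yaw":0,"claw":8},{"tx":-0.4,"ty":4,"tz":1.2,"yaw":0,"claw":8},{"tx":-0.4,"ty":4,"tz":1.2,"yaw":0,"claw":8},{"tx":-0.4,"ty":4,"tz":1.2,"yaw":0,"claw":8},{"tx":-0.4,"ty":4,"tz":1.2,"yaw":0,"claw":8},{"tx":-0.4,"ty":4,"tz":0.6,"yaw":0,"claw":8},{"tx":-0.4,"ty":3.8,"tz":0,"yaw":0,"claw":8},{"tx":0,"ty":0,"tz":0,"yaw":0,"claw":8}]'

```text
time_s: 10.9
position: [0.4654, 0.1979, 0.2969]
tool_rot: [[-1.0, -0.001, 0.003], [-0.001, 1.0, 0.001], [-0.003, 0.001, -1.0]]
ft_force: [1.4, -0.9, -0.5]
grip_width: 0.08
gripper_force: 0.0
```

```bash
python3 look.py w4.png
```

```text
10.9 [0.4654 0.1979 0.2969] tooly deg 90.1 0.0799645473644471 [ 1.4 -0.9 -0.5]
(203, 165, 820, np.float64(43.2), ([469.0, 127.0], [64.0, 25.0], -7.1), [468.4, 126.7])
(197, 219, 705, np.float64(43.2), ([547.0, 114.0], [65.0, 25.0], -20.1), [547.0, 114.4])
```

Request:
servo_tool --steps '[{"tx":1.64,"ty":-1.66,"tz":-3.2,"yaw":-4,"claw":8},{"tx":1.64,"ty":-1.66,"tz":-3.2,"yaw":-4,"claw":8},{"tx":1.64,"ty":-1.66,"tz":-3.2,"yaw":-4,"claw":8},{"tx":1.64,"ty":-1.66,"tz":-3.2,"yaw":-4,"claw":7},{"tx":1.64,"ty":-1.66,"tz":-3.2,"yaw":-4,"claw":6},{"tx":0,"ty":0,"tz":-3,"yaw":0,"claw":6},{"tx":0,"ty":0,"tz":-3,"yaw":0,"claw":6},{"tx":0,"ty":0,"tz":-2,"yaw":0,"claw":6},{"tx":0,"ty":0,"tz":-1.4,"yaw":0,"claw":6},{"tx":0,"ty":0,"tz":0,"yaw":0,"claw":6},{"tx":0,"ty":0,"tz":0,"yaw":0,"claw":1.5},{"tx":0,"ty":0,"tz":0,"yaw":0,"claw":1.5},{"tx":0,"ty":0,"tz":0,"yaw":0,"claw":1.5},{"tx":0,"ty":0,"tz":0,"yaw":0,"claw":1.5},{"tx":0,"ty":0,"tz":0,"yaw":0,"claw":1.5},{"tx":0,"ty":0,"tz":2,"yaw":0,"claw":1.5},{"tx":0,"ty":0,"tz":4,"yaw":0,"claw":1.5},{"tx":0,"ty":-3,"tz":4,"yaw":0,"claw":1.5},{"tx":0,"ty":-4,"tz":2,"yaw":0,"claw":1.5}]'

```text
time_s: 12.85
position: [0.5492, 0.0417, 0.165]
tool_rot: [[-0.939, 0.343, 0.005], [0.343, 0.939, -0.0], [-0.005, 0.001, -1.0]]
ft_force: [0.4, -0.6, -0.5]
grip_width: 0.0255
gripper_force: 39.9
```

Request:
servo_tool --steps '[{"tx":-0.3,"ty":-3.9,"tz":0,"yaw":3,"claw":1.5},{"tx":-0.3,"ty":-3.9,"tz":0,"yaw":3,"claw":1.5},{"tx":-0.3,"ty":-3.9,"tz":0,"yaw":3,"claw":1.5},{"tx":-0.3,"ty":-3.9,"tz":0,"yaw":3,"claw":1.5},{"tx":-0.3,"ty":-3.9,"tz":0,"yaw":3,"claw":1.5},{"tx":-0.3,"ty":-3.9,"tz":0,"yaw":3,"claw":1.5},{"tx":0,"ty":0,"tz":-4,"yaw":0,"claw":1.5},{"tx":0,"ty":0,"tz":-3,"yaw":0,"claw":1.5},{"tx":0,"ty":0,"tz":-1.5,"yaw":0,"claw":1.5},{"tx":0,"ty":0,"tz":0,"yaw":0,"claw":4.5},{"tx":0,"ty":0,"tz":0,"yaw":0,"claw":4.5},{"tx":0,"ty":0,"tz":0,"yaw":0,"claw":4.5},{"tx":0,"ty":0,"tz":4.5,"yaw":0,"claw":4.5},{"tx":0,"ty":0,"tz":4.5,"yaw":0,"claw":5},{"tx":0,"ty":3,"tz":3,"yaw":2,"claw":8}]'

```text
time_s: 14.35
position: [0.5313, -0.1648, 0.2006]
tool_rot: [[-1.0, 0.006, 0.005], [0.006, 1.0, -0.004], [-0.005, -0.004, -1.0]]
ft_force: [0.6, -0.1, -0.9]
grip_width: 0.0632
gripper_force: 0.0
```

Request:
servo_tool --steps '[{"tx":-0.6,"ty":4,"tz":1.2,"yaw":0,"claw":8},{"tx":-0.8,"ty":4,"tz":1.2,"yaw":0,"claw":8},{"tx":-0.8,"ty":4,"tz":1.2,"yaw":0,"claw":8},{"tx":-0.8,"ty":4,"tz":1.2,"yaw":0,"claw":8},{"tx":-0.8,"ty":4,"tz":1.2,"yaw":0,"claw":8},{"tx":-0.8,"ty":4,"tz":1.2,"yaw":0,"claw":8},{"tx":-0.8,"ty":4,"tz":1.2,"yaw":0,"claw":8},{"tx":-0.8,"ty":4,"tz":1,"yaw":0,"claw":8},{"tx":-0.4,"ty":3.5,"tz":0.5,"yaw":0,"claw":8},{"tx":0,"ty":0,"tz":0,"yaw":0,"claw":8},{"tx":0,"ty":0,"tz":0,"yaw":0,"claw":8}]'

```text
time_s: 15.45
position: [0.4642, 0.1928, 0.2963]
tool_rot: [[-1.0, 0.002, 0.002], [0.002, 1.0, 0.0], [-0.002, 0.0, -1.0]]
ft_force: [-0.2, 0.0, -1.1]
grip_width: 0.0799
gripper_force: 0.0
```

```bash
python3 look.py w5.png
```

```text
15.45 [0.4642 0.1928 0.2963] tooly deg 89.9 0.07991150304356225 [-0.2  0.  -1.1]
(207, 167, 830, np.float64(43.2), ([469.0, 127.0], [64.0, 25.0], -6.1), [468.6, 126.7])
```

Request:
servo_tool --steps '[{"tx":0.12,"ty":-1.64,"tz":-4,"yaw":-1.6,"claw":8},{"tx":0.12,"ty":-1.64,"tz":-4,"yaw":-1.6,"claw":8},{"tx":0.12,"ty":-1.64,"tz":-4,"yaw":-1.6,"claw":7},{"tx":0.12,"ty":-1.64,"tz":-4,"yaw":-1.6,"claw":6},{"tx":0,"ty":0,"tz":-3,"yaw":0,"claw":6},{"tx":0,"ty":0,"tz":-3,"yaw":0,"claw":6},{"tx":0,"ty":0,"tz":-2,"yaw":0,"claw":6},{"tx":0,"ty":0,"tz":-1.3,"yaw":0,"claw":6},{"tx":0,"ty":0,"tz":0,"yaw":0,"claw":6},{"tx":0,"ty":0,"tz":0,"yaw":0,"claw":1.5},{"tx":0,"ty":0,"tz":0,"yaw":0,"claw":1.5},{"tx":0,"ty":0,"tz":0,"yaw":0,"claw":1.5},{"tx":0,"ty":0,"tz":0,"yaw":0,"claw":1.5},{"tx":0,"ty":0,"tz":0,"yaw":0,"claw":1.5},{"tx":0,"ty":0,"tz":2,"yaw":0,"claw":1.5},{"tx":0,"ty":0,"tz":4,"yaw":0,"claw":1.5},{"tx":0,"ty":-3,"tz":4,"yaw":0,"claw":1.5},{"tx":0,"ty":-4,"tz":2,"yaw":0,"claw":1.5}]'

```text
time_s: 17.3
position: [0.4699, 0.0569, 0.1656]
tool_rot: [[-0.994, 0.112, 0.005], [0.112, 0.994, -0.0], [-0.005, 0.0, -1.0]]
ft_force: [0.0, -1.3, -0.6]
grip_width: 0.0249
gripper_force: 39.8
```

Request:
servo_tool --steps '[{"tx":0,"ty":-4.1,"tz":0,"yaw":1,"claw":1.5},{"tx":0,"ty":-4.1,"tz":0,"yaw":1,"claw":1.5},{"tx":0,"ty":-4.1,"tz":0,"yaw":1,"claw":1.5},{"tx":0,"ty":-4.1,"tz":0,"yaw":1,"claw":1.5},{"tx":0,"ty":-4.1,"tz":0,"yaw":1,"claw":1.5},{"tx":0,"ty":-4.1,"tz":0,"yaw":1,"claw":1.5},{"tx":0,"ty":0,"tz":-4,"yaw":0,"claw":1.5},{"tx":0,"ty":0,"tz":-3,"yaw":0,"claw":1.5},{"tx":0,"ty":0,"tz":-1.5,"yaw":0,"claw":1.5},{"tx":0,"ty":0,"tz":0,"yaw":0,"claw":4.5},{"tx":0,"ty":0,"tz":0,"yaw":0,"claw":4.5},{"tx":0,"ty":0,"tz":0,"yaw":0,"claw":4.5},{"tx":0,"ty":0,"tz":4.5,"yaw":0,"claw":4.5},{"tx":0,"ty":0,"tz":4.5,"yaw":0,"claw":5},{"tx":-0.5,"ty":0,"tz":4.5,"yaw":0,"claw":8},{"tx":-0.5,"ty":0,"tz":4.5,"yaw":0,"claw":8},{"tx":-0.5,"ty":0,"tz":3,"yaw":0,"claw":8},{"tx":0,"ty":0,"tz":0,"yaw":0,"claw":8},{"tx":0,"ty":0,"tz":0,"yaw":0,"claw":8}]'

```text
time_s: 19.2
position: [0.4542, -0.189, 0.2882]
tool_rot: [[-1.0, 0.011, 0.002], [0.011, 1.0, -0.001], [-0.002, -0.001, -1.0]]
ft_force: [0.6, -0.3, -0.1]
grip_width: 0.0801
gripper_force: 0.0
```

```bash
python3 look.py w6.png
```

```text
19.2 [ 0.4542 -0.189   0.2882] tooly deg 89.4 0.08012084984437078 [ 0.6 -0.3 -0.1]
```

View pics/w6.png

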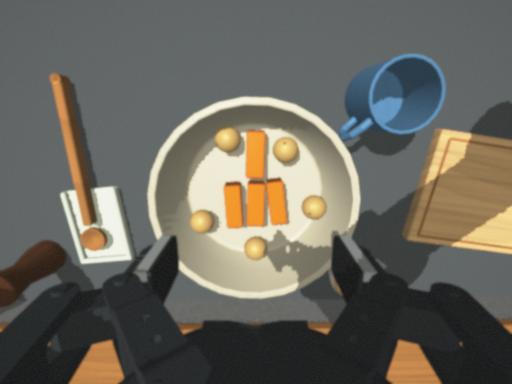

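All four sticks and five potatoes are in the bowl. The sticks lie around (255,185), the bowl is centred near (254,195), and the spoon runs from (58,78) to its head at (93,240) on the rest. Measuring the spoon, rest, bowl and back wall next.

Run:
```python
from h import *
z=np.load("pics/wrist.npz"); im,d=z["im"],z["d"]; c=cam("wrist"); C=cloud(c,d); Z=C[...,2]; h=hsv(im)
v,u=np.mgrid[0:384,0:512]
m=(h[...,0]<20)&(h[...,1]>90)&(h[...,2]>110)&(u<125)&(v<252)&(Z<.035)
for b in blobs(m,80):
    vv,uu=np.nonzero(b); P=onplane(c,np.c_[uu,vv],.024); print("spoon",b.sum(),rect(P),np.median(Z[b]))
    H=P[P[:,0]<P[:,0].max()-.06]; q=np.polyfit(H[:,0],H[:,1],1); print(" handle y=",q,"ang",np.degrees(np.arctan(q[0])),"xmin,max",P[:,0].min(),P[:,0].max())
m=(h[...,1]<60)&(h[...,2]>150)&(u<140)&(v>170)&(Z<.03)&(Z>.003)
for b in blobs(m,200): 
    vv,uu=np.nonzero(b); print("rest",rect(onplane(c,np.c_[uu,vv],.012)))
m=(Z>.074)&(Z<.086)&(h[...,1]<90)&(u>140)&(u<370)&(v<290)
P=C[m]; A=np.c_[2*P[:,:2],np.ones(len(P))]; s=np.linalg.lstsq(A,(P[:,:2]**2).sum(1),rcond=None)[0]; print("bowl",s[:2],np.sqrt(s[2]+s[0]**2+s[1]**2))
# ledge/back wall from scene
s=np.load("pics/scene.npz"); print("time",env.observe()["time_s"])
for y0 in(-.37,-.25,.2):
    k=(abs(C[...,1]-y0)<.04)&(C[...,0]>.64)&(C[...,0]<.8); Q=C[k]; 
    for lo in np.arange(-.01,.1,.02):
        q=Q[(Q[:,2]>=lo)&(Q[:,2]<lo+.02)]
        if len(q)>5: print(y0,round(lo,2),len(q),np.percentile(q[:,0],[2,50,98]).round(3))
z=np.load("pics/side.npz"); Cs=cloud(cam("side"),z["d"]); X,Y,Zs=Cs[...,0],Cs[...,1],Cs[...,2]
k=(abs(X-.5)<.12)&(Y>.36)&(Y<.5)
for lo in np.arange(-.01,.1,.02):
    q=Cs[k&(Zs>=lo)&(Zs<lo+.02)]
    if len(q)>5: print("end",round(lo,2),len(q),np.percentile(q[:,1],[2,50,98]).round(3))
```

```text
spoon 1503 ([438.0, -445.0], [210.0, 15.0], 1.8) 0.020882177858528084
 handle y= [ 0.03017854 -0.45796771] ang 1.7285786125579843 xmin,max 0.3329513707783222 0.5425525354743425
spoon 442 ([567.0, -439.0], [39.0, 35.0], -71.4) 0.018054426273700686Traceback (most recent call last):
  File "<stdin>", line 7, in <module>
    raise TypeError("expected non-empty vector for x")
TypeError: expected non-empty vector for x
```

Run:
```python
from h import *
z=np.load("pics/wrist.npz"); im,d=z["im"],z["d"]; c=cam("wrist"); C=cloud(c,d); Z=C[...,2]; h=hsv(im)
v,u=np.mgrid[0:384,0:512]
m=(h[...,1]<60)&(h[...,2]>150)&(u<140)&(v>170)&(Z<.03)&(Z>.003)
for b in blobs(m,200): 
    vv,uu=np.nonzero(b); print("rest",rect(onplane(c,np.c_[uu,vv],.012)))
m=(Z>.074)&(Z<.086)&(h[...,1]<90)&(u>140)&(u<370)&(v<290)
P=C[m]; A=np.c_[2*P[:,:2],np.ones(len(P))]; s=np.linalg.lstsq(A,(P[:,:2]**2).sum(1),rcond=None)[0]; print("bowl",s[:2],np.sqrt(s[2]+s[0]**2+s[1]**2))
for y0 in(-.37,-.25,-.05):
    k=(abs(C[...,1]-y0)<.04)&(C[...,0]>.64)&(C[...,0]<.8); Q=C[k]; 
    for lo in np.arange(-.01,.1,.02):
        q=Q[(Q[:,2]>=lo)&(Q[:,2]<lo+.02)]
        if len(q)>5: print(y0,round(lo,2),len(q),np.percentile(q[:,0],[2,50,98]).round(3))
z=np.load("pics/side.npz"); Cs=cloud(cam("side"),z["d"]); X,Y,Zs=Cs[...,0],Cs[...,1],Cs[...,2]
sc=np.load("pics/scene.npz"); Cc=cloud(cam("scene"),sc["d"])
for nm,Q,k,ax in(("end side",Cs,(abs(X-.5)<.12)&(Y>.36)&(Y<.5),1),("back side",Cs,(abs(Y-.2)<.1)&(X>.62)&(X<.8),0),("end scene",Cc,(abs(Cc[...,0]-.5)<.12)&(Cc[...,1]>.36)&(Cc[...,1]<.5),1)):
  for lo in np.arange(-.01,.1,.02):
    q=Q[k&(Q[...,2]>=lo)&(Q[...,2]<lo+.02)]
    if len(q)>5: print(nm,round(lo,2),len(q),np.percentile(q[:,ax],[2,50,98]).round(3))
```

```text
rest ([552.0, -435.0], [120.0, 83.0], 5.2)
bowl [ 0.50009615 -0.19324493] 0.1268603792099299
-0.37 -0.01 149 [0.664 0.69  0.697]
-0.37 0.01 42 [0.694 0.696 0.697]
-0.37 0.05 101 [0.723 0.768 0.791]
-0.25 -0.01 598 [0.669 0.693 0.697]
-0.25 0.01 394 [0.695 0.696 0.697]
-0.25 0.03 390 [0.695 0.696 0.697]
-0.25 0.05 74 [0.693 0.695 0.697]
-0.05 -0.01 594 [0.647 0.685 0.697]
-0.05 0.01 218 [0.651 0.696 0.697]
-0.05 0.03 198 [0.642 0.696 0.698]
-0.05 0.05 88 [0.694 0.695 0.701]
end side -0.01 2279 [0.362 0.462 0.499]
end side 0.01 438 [0.444 0.446 0.448]
end side 0.03 350 [0.444 0.446 0.449]
end side 0.05 840 [0.431 0.445 0.455]
back side -0.01 1035 [0.624 0.665 0.699]
back side 0.01 185 [0.695 0.698 0.701]
back side 0.03 196 [0.695 0.698 0.7  ]
back side 0.05 636 [0.695 0.723 0.797]
back side 0.07 781 [0.698 0.747 0.798]
end scene -0.01 876 [0.362 0.4   0.434]
end scene 0.01 280 [0.424 0.429 0.435]
end scene 0.03 290 [0.424 0.43  0.435]
end scene 0.05 485 [0.425 0.434 0.454]
```

Request:
servo_tool --steps '[{"tx":0.1,"ty":-3.64,"tz":-2,"yaw":0.5,"claw":6},{"tx":0.1,"ty":-3.64,"tz":-2,"yaw":0.5,"claw":5},{"tx":0.1,"ty":-3.64,"tz":-2,"yaw":0.5,"claw":5},{"tx":0.1,"ty":-3.64,"tz":-2,"yaw":0.5,"claw":5},{"tx":0.1,"ty":-3.64,"tz":-2,"yaw":0.3,"claw":5},{"tx":0.1,"ty":-3.64,"tz":-2,"yaw":0,"claw":5},{"tx":0.1,"ty":-3.64,"tz":-2,"yaw":0,"claw":5},{"tx":0.1,"ty":0,"tz":-4,"yaw":0,"claw":5},{"tx":0,"ty":0,"tz":-4,"yaw":0,"claw":5},{"tx":0,"ty":0,"tz":-2,"yaw":0,"claw":5},{"tx":0,"ty":0,"tz":-1,"yaw":0,"claw":5},{"tx":0,"ty":0,"tz":-1,"yaw":0,"claw":5},{"tx":0,"ty":0,"tz":0,"yaw":0,"claw":5},{"tx":0,"ty":0,"tz":0,"yaw":0,"claw":0.5},{"tx":0,"ty":0,"tz":0,"yaw":0,"claw":0.5},{"tx":0,"ty":0,"tz":0,"yaw":0,"claw":0.5},{"tx":0,"ty":0,"tz":0,"yaw":0,"claw":0.5},{"tx":0,"ty":0,"tz":0,"yaw":0,"claw":0.5}]' --newtons 30

```text
time_s: 21.05
position: [0.4626, -0.4444, 0.0284]
tool_rot: [[-1.0, -0.03, 0.001], [-0.03, 1.0, -0.001], [-0.001, -0.002, -1.0]]
ft_force: [-0.3, 0.8, 6.7]
grip_width: 0.0132
gripper_force: 32.4
```

Request:
servo_tool --steps '[{"tx":0,"ty":0,"tz":2,"yaw":0,"claw":0.5},{"tx":0,"ty":0,"tz":4,"yaw":0,"claw":0.5},{"tx":2.4,"ty":1.8,"tz":0,"yaw":0,"claw":0.5},{"tx":2.4,"ty":1.8,"tz":0,"yaw":0,"claw":0.5},{"tx":2.4,"ty":1.8,"tz":0,"yaw":0,"claw":0.5},{"tx":2.3,"ty":1.8,"tz":0,"yaw":-0.9,"claw":0.5},{"tx":0,"ty":0,"tz":-2,"yaw":-0.9,"claw":0.5},{"tx":0,"ty":0,"tz":-1.8,"yaw":0,"claw":0.5},{"tx":0,"ty":0,"tz":0,"yaw":0,"claw":0.5},{"tx":0,"ty":0,"tz":0,"yaw":0,"claw":0.5}]'

```text
time_s: 22.05
position: [0.5573, -0.3722, 0.0496]
tool_rot: [[-1.0, 0.002, -0.0], [0.002, 1.0, 0.0], [0.0, 0.0, -1.0]]
ft_force: [-0.4, 0.3, -1.1]
grip_width: 0.013
gripper_force: 31.6
```

Run:
```python
from h import *
a=grab("scene","s1.png")[0]; cv2.imwrite("pics/s1c.png",cv2.resize(a[200:384,40:290,::-1],None,fx=3,fy=3,interpolation=cv2.INTER_CUBIC))
```

```text
(no output)
```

View pics/s1c.png

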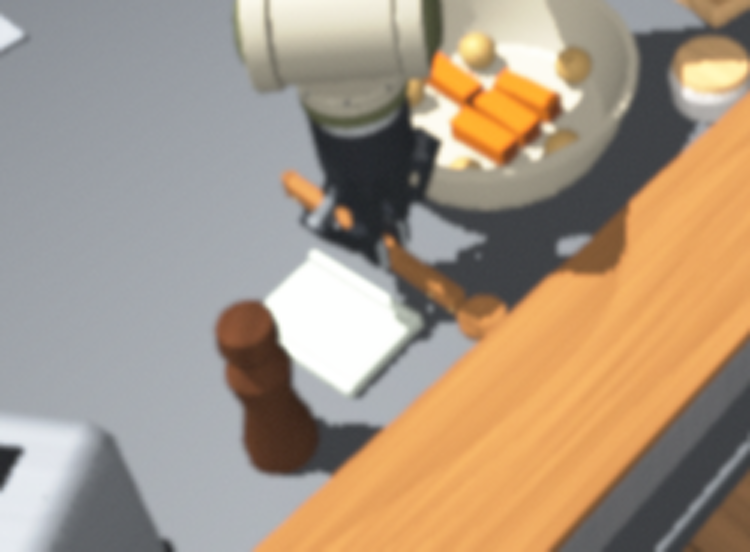

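The crop shows the spoon held level, its head just short of the back upstand with the rest empty below, and the vegetables still in the bowl. Next I push the head against the upstand and lift, so friction turns the spoon head-down.

Request:
servo_tool --steps '[{"tx":1,"ty":0,"tz":0,"yaw":0,"claw":0.5},{"tx":0.3,"ty":0,"tz":0,"yaw":0,"claw":0.5},{"tx":0.2,"ty":0,"tz":0,"yaw":0,"claw":0.5},{"tx":0.1,"ty":0,"tz":0,"yaw":0,"claw":0.5},{"tx":0,"ty":0,"tz":0,"yaw":0,"claw":0.5}]' --newtons 25

```text
time_s: 22.6
position: [0.5712, -0.372, 0.0491]
tool_rot: [[-1.0, 0.002, -0.006], [0.002, 1.0, 0.002], [0.006, 0.002, -1.0]]
ft_force: [-13.8, -0.3, 0.7]
grip_width: 0.0131
gripper_force: 31.9
```

Request:
servo_tool --steps '[{"tx":0.1,"ty":0,"tz":0,"yaw":0,"claw":0.5},{"tx":0.05,"ty":0,"tz":0.4,"yaw":0,"claw":0.5},{"tx":0.05,"ty":0,"tz":0.4,"yaw":0,"claw":0.5},{"tx":0,"ty":0,"tz":0.4,"yaw":0,"claw":0.5},{"tx":0,"ty":0,"tz":0.4,"yaw":0,"claw":0.5},{"tx":0.1,"ty":0,"tz":0.4,"yaw":0,"claw":0.5},{"tx":0,"ty":0,"tz":0,"yaw":0,"claw":0.5}]'

```text
time_s: 23.3
position: [0.5761, -0.3721, 0.07]
tool_rot: [[-1.0, 0.002, -0.001], [0.002, 1.0, -0.0], [0.001, -0.0, -1.0]]
ft_force: [-4.8, 0.2, -0.4]
grip_width: 0.013
gripper_force: 31.4
```

```bash
cat > sp.py <<'E'
from h import *
import sys
# spoon tilt from side views: orange-brown pixels near spoon via clouds
o=env.observe(); t=o["position"]
for n in("scene","side"):
    im,d,c=grab(n,n+"_sp.png"); C=cloud(c,d); h=hsv(im)
    y=C[...,1]; m=(h[...,0]<20)&(h[...,1]>90)&(h[...,2]>70)&(abs(y-t[1])<.03)&(C[...,0]>t[0]-.17)&(C[...,0]<min(t[0]+.15,.69))&(C[...,2]<.3)&(C[...,2]>t[2]-.15)&(C[...,2]<t[2]+.15)
    P=C[m]
    if len(P)<20: print(n,"few"); continue
    dx=P[:,0]-t[0]; 
    for nm,k in(("head side",dx>.02),("tail",dx<-.02)):
        if k.sum()>15: q=np.polyfit(P[k,0],P[k,2],1); r=abs(P[k,2]-np.polyval(q,P[k,0]))<.012; q=np.polyfit(P[k][r,0],P[k][r,2],1); print(n,nm,k.sum(),"slope deg",np.degrees(np.arctan(q[0])).round(1),"x",P[k,0].min().round(3),P[k,0].max().round(3),"z",np.percentile(P[k,2],[3,97]).round(3))
E
python3 sp.py
```

```text
scene head side 326 slope deg -11.6 x 0.596 0.682 z [0.041 0.065]
scene tail 147 slope deg -6.0 x 0.445 0.54 z [0.066 0.082]
side head side 94 slope deg -10.5 x 0.598 0.69 z [0.039 0.062]
side tail 113 slope deg -2.9 x 0.441 0.555 z [0.058 0.075]
```

Request:
servo_tool --steps '[{"tx":0.25,"ty":0,"tz":0,"yaw":0,"claw":0.5},{"tx":0.12,"ty":0,"tz":0.53,"yaw":0,"claw":0.5},{"tx":0.14,"ty":0,"tz":0.53,"yaw":0,"claw":0.5},{"tx":0.17,"ty":0,"tz":0.52,"yaw":0,"claw":0.5},{"tx":0.18,"ty":0,"tz":0.51,"yaw":0,"claw":0.5},{"tx":0.21,"ty":0,"tz":0.5,"yaw":0,"claw":0.5},{"tx":0.22,"ty":0,"tz":0.5,"yaw":0,"claw":0.5},{"tx":0.26,"ty":0,"tz":0.48,"yaw":0,"claw":0.5},{"tx":0.27,"ty":0,"tz":0.48,"yaw":0,"claw":0.5},{"tx":0,"ty":0,"tz":0,"yaw":0,"claw":0.5}]'

```text
time_s: 24.4
position: [0.5952, -0.3721, 0.1107]
tool_rot: [[-1.0, 0.002, 0.001], [0.002, 1.0, -0.001], [-0.001, -0.001, -1.0]]
ft_force: [-3.2, -0.4, 0.2]
grip_width: 0.0131
gripper_force: 30.2
```

```bash
python3 sp.py
```

```text
scene head side 296 slope deg -37.2 x 0.616 0.685 z [0.047 0.098]
scene tail 209 slope deg -27.5 x 0.47 0.56 z [0.117 0.166]
side head side 72 slope deg -26.4 x 0.615 0.689 z [0.048 0.086]
side tail 143 slope deg -25.9 x 0.461 0.575 z [0.099 0.159]
```

Request:
servo_tool --steps '[{"tx":0.2,"ty":0,"tz":0,"yaw":0,"claw":0.5},{"tx":0.29,"ty":0,"tz":0.46,"yaw":0,"claw":0.5},{"tx":0.29,"ty":0,"tz":0.46,"yaw":0,"claw":0.5},{"tx":0.33,"ty":0,"tz":0.43,"yaw":0,"claw":0.5},{"tx":0.33,"ty":0,"tz":0.43,"yaw":0,"claw":0.5},{"tx":0.37,"ty":0,"tz":0.4,"yaw":0,"claw":0.5},{"tx":0.37,"ty":0,"tz":0.4,"yaw":0,"claw":0.5},{"tx":0.4,"ty":0,"tz":0.37,"yaw":0,"claw":0.5},{"tx":0.4,"ty":0,"tz":0.37,"yaw":0,"claw":0.5},{"tx":0,"ty":0,"tz":0,"yaw":0,"claw":0.5}]'

```text
time_s: 25.5
position: [0.625, -0.3721, 0.1437]
tool_rot: [[-1.0, 0.002, 0.001], [0.002, 1.0, -0.001], [-0.001, -0.001, -1.0]]
ft_force: [-0.6, 0.1, -0.4]
grip_width: 0.0132
gripper_force: 28.5
```

```bash
python3 sp.py; python3 -c "
import cv2
a=cv2.imread('pics/scene_sp.png'); cv2.imwrite('pics/s2c.png',cv2.resize(a[190:374,60:310],None,fx=3,fy=3,interpolation=cv2.INTER_CUBIC))"
```

```text
scene head side 243 slope deg -59.6 x 0.645 0.689 z [0.053 0.115]
scene tail 189 slope deg -49.2 x 0.517 0.59 z [0.162 0.238]
side head side 43 slope deg -52.8 x 0.646 0.684 z [0.054 0.104]
side tail 148 slope deg -42.4 x 0.515 0.605 z [0.139 0.265]
```

View pics/s2c.png

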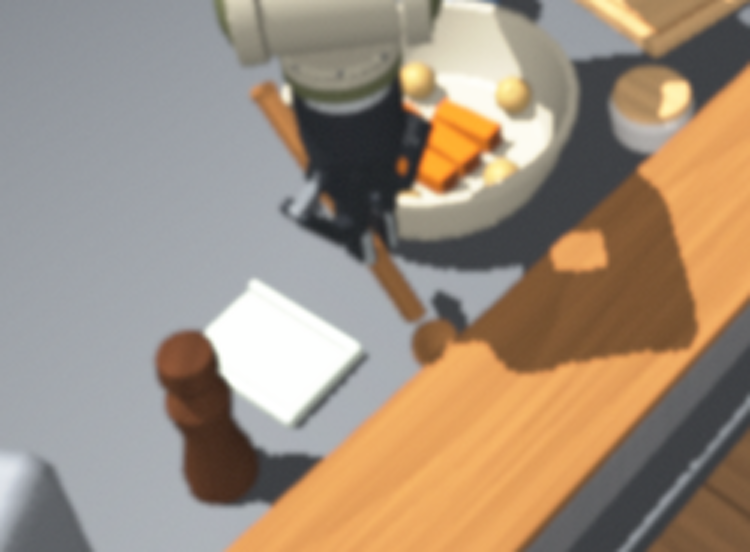

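The spoon is now pitched about 50° head down: head near (432,340) in the crop at the upstand, handle rising to (265,95). Moving it into a clear spot in the bowl.

Request:
servo_tool --steps '[{"tx":-0.5,"ty":0,"tz":0.5,"yaw":0,"claw":0.5},{"tx":-0.5,"ty":0,"tz":3,"yaw":0,"claw":0.5},{"tx":0,"ty":0,"tz":4.1,"yaw":0,"claw":0.5},{"tx":-3.5,"ty":2,"tz":0,"yaw":0,"claw":0.5},{"tx":-3.5,"ty":2,"tz":0,"yaw":0,"claw":0.5},{"tx":-3.5,"ty":2,"tz":0,"yaw":0,"claw":0.5},{"tx":-3.5,"ty":2,"tz":0,"yaw":0,"claw":0.5},{"tx":-3.3,"ty":2,"tz":0,"yaw":0,"claw":0.5},{"tx":-3.3,"ty":1.9,"tz":0,"yaw":0,"claw":0.5},{"tx":0,"ty":0,"tz":0,"yaw":0,"claw":0.5},{"tx":0,"ty":0,"tz":0,"yaw":0,"claw":0.5}]' --newtons 45

```text
time_s: 26.7
position: [0.4081, -0.2531, 0.2199]
tool_rot: [[-1.0, 0.002, 0.002], [0.002, 1.0, -0.001], [-0.002, -0.001, -1.0]]
ft_force: [0.3, -0.4, -0.6]
grip_width: 0.0125
gripper_force: 49.0
```

```bash
python3 look.py w7.png; python3 sp.py; python3 -c "
from h import *
z=np.load('pics/wrist.npz'); c=cam('wrist'); C=cloud(c,z['d']); h=hsv(z['im'])
m=(C[...,2]>.074)&(C[...,2]<.086)&(h[...,1]<90)&(abs(C[...,0]-.5)<.15)&(abs(C[...,1]+.19)<.15); P=C[m]
s=np.linalg.lstsq(np.c_[2*P[:,:2],np.ones(len(P))],(P[:,:2]**2).sum(1),rcond=None)[0]; print('bowl',s[:2],np.sqrt(s[2]+s[0]**2+s[1]**2),len(P))"
```

```text
26.7 [ 0.4081 -0.2531  0.2199] tooly deg 89.9 0.012457803430912358 [ 0.3 -0.4 -0.6]
scene head side 233 slope deg -53.3 x 0.429 0.48 z [0.128 0.186]
scene tail 121 slope deg -43.4 x 0.301 0.374 z [0.237 0.299]
side head side 63 slope deg -48.3 x 0.429 0.475 z [0.128 0.178]
side tail 124 slope deg -46.7 x 0.332 0.388 z [0.215 0.281]
bowl [ 0.50096754 -0.19401585] 0.1267829612045001 3802
```

View pics/w7.png

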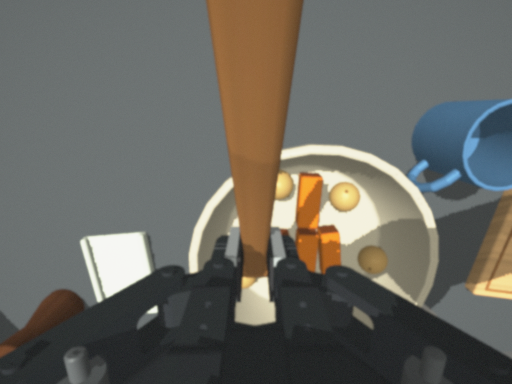

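The wrist view shows the spoon handle coming up towards the camera, with the bowl and vegetables in place and the bowl still at (501,-194) mm. Lowering the head and starting to stir.

Request:
servo_tool --steps '[{"tx":0,"ty":0,"tz":-3.5,"yaw":0,"claw":0.5},{"tx":0,"ty":0,"tz":-3,"yaw":0,"claw":0.5},{"tx":0,"ty":0,"tz":-1.5,"yaw":0,"claw":0.5},{"tx":0,"ty":0,"tz":-1,"yaw":0,"claw":0.5},{"tx":0,"ty":0,"tz":0,"yaw":0,"claw":0.5},{"tx":0.6,"ty":0.5,"tz":0,"yaw":0,"claw":0.5},{"tx":0.7,"ty":0.5,"tz":0,"yaw":0,"claw":0.5},{"tx":0.7,"ty":0.4,"tz":0,"yaw":0,"claw":0.5},{"tx":0.78,"ty":0.07,"tz":0,"yaw":0,"claw":0.5},{"tx":0.76,"ty":0.2,"tz":0,"yaw":0,"claw":0.5},{"tx":0.71,"ty":0.33,"tz":0,"yaw":0,"claw":0.5},{"tx":0.64,"ty":0.45,"tz":0,"yaw":0,"claw":0.5},{"tx":0.55,"ty":0.55,"tz":0,"yaw":0,"claw":0.5},{"tx":0.45,"ty":0.64,"tz":0,"yaw":0,"claw":0.5},{"tx":0.33,"ty":0.71,"tz":0,"yaw":0,"claw":0.5},{"tx":0.2,"ty":0.76,"tz":0,"yaw":0,"claw":0.5},{"tx":0.07,"ty":0.78,"tz":0,"yaw":0,"claw":0.5}]'

```text
time_s: 28.55
position: [0.4736, -0.1936, 0.1293]
tool_rot: [[-1.0, 0.002, 0.001], [0.002, 1.0, -0.0], [-0.001, -0.0, -1.0]]
ft_force: [0.1, -1.0, 0.1]
grip_width: 0.0124
gripper_force: 49.0
```

Request:
servo_tool --steps '[{"tx":-0.07,"ty":0.78,"tz":0,"yaw":0,"claw":0.5},{"tx":-0.2,"ty":0.76,"tz":0,"yaw":0,"claw":0.5},{"tx":-0.33,"ty":0.71,"tz":0,"yaw":0,"claw":0.5},{"tx":-0.45,"ty":0.64,"tz":0,"yaw":0,"claw":0.5},{"tx":-0.55,"ty":0.55,"tz":0,"yaw":0,"claw":0.5},{"tx":-0.64,"ty":0.45,"tz":0,"yaw":0,"claw":0.5},{"tx":-0.71,"ty":0.33,"tz":0,"yaw":0,"claw":0.5},{"tx":-0.76,"ty":0.2,"tz":0,"yaw":0,"claw":0.5},{"tx":-0.78,"ty":0.07,"tz":0,"yaw":0,"claw":0.5},{"tx":-0.78,"ty":-0.07,"tz":0,"yaw":0,"claw":0.5},{"tx":-0.76,"ty":-0.2,"tz":0,"yaw":0,"claw":0.5},{"tx":-0.71,"ty":-0.33,"tz":0,"yaw":0,"claw":0.5},{"tx":-0.64,"ty":-0.45,"tz":0,"yaw":0,"claw":0.5},{"tx":-0.55,"ty":-0.55,"tz":0,"yaw":0,"claw":0.5},{"tx":-0.45,"ty":-0.64,"tz":0,"yaw":0,"claw":0.5},{"tx":-0.33,"ty":-0.71,"tz":0,"yaw":0,"claw":0.5},{"tx":-0.2,"ty":-0.76,"tz":0,"yaw":0,"claw":0.5},{"tx":-0.07,"ty":-0.78,"tz":0,"yaw":0,"claw":0.5}]'

```text
time_s: 30.35
position: [0.3833, -0.1949, 0.129]
tool_rot: [[-1.0, 0.002, -0.0], [0.002, 1.0, -0.0], [0.0, -0.0, -1.0]]
ft_force: [0.2, -1.6, -1.0]
grip_width: 0.0125
gripper_force: 49.6
```

```bash
python3 sp.py
python3 - <<'E'
import cv2
a=cv2.imread('pics/scene_sp.png')[170:290,130:280]; b=cv2.imread('pics/side_sp.png')[120:240,220:370]
cv2.imwrite('pics/m1.png',cv2.resize(cv2.hconcat([a,b]),None,fx=2.6,fy=2.6,interpolation=cv2.INTER_CUBIC))
E
```

```text
scene head side 436 slope deg -41.6 x 0.404 0.506 z [0.015 0.099]
scene tail 155 slope deg -38.9 x 0.269 0.355 z [0.151 0.211]
side head side 162 slope deg -41.3 x 0.405 0.474 z [0.027 0.093]
side tail 110 slope deg -40.7 x 0.304 0.362 z [0.122 0.178]
```

View pics/m1.png

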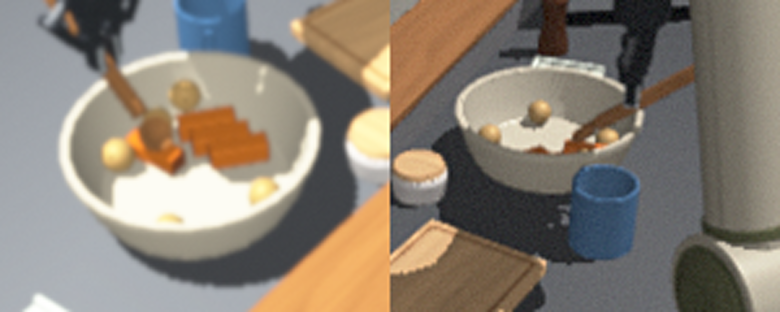

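Request:
servo_tool --steps '[{"tx":-0.6,"ty":0,"tz":0,"yaw":0,"claw":0.5},{"tx":-0.6,"ty":0,"tz":0,"yaw":0,"claw":0.5},{"tx":-0.6,"ty":0,"tz":0,"yaw":0,"claw":0.5},{"tx":0,"ty":0,"tz":-0.3,"yaw":0,"claw":0.5},{"tx":0,"ty":0,"tz":-0.3,"yaw":0,"claw":0.5},{"tx":0,"ty":0,"tz":-0.3,"yaw":0,"claw":0.5},{"tx":0,"ty":0,"tz":0,"yaw":0,"claw":0.5}]'

```text
time_s: 31.15
position: [0.3662, -0.1945, 0.12]
tool_rot: [[-1.0, 0.002, 0.002], [0.002, 1.0, -0.001], [-0.002, -0.001, -1.0]]
ft_force: [2.5, -0.4, 2.4]
grip_width: 0.0126
gripper_force: 50.6
```

```bash
python3 sp.py
python3 - <<'E'
from h import *
im=cv2.imread("pics/scene_sp.png")[...,::-1]
t=env.observe()["position"]; c=cam("scene")
for th in(35,40,45,50):
    a=np.radians(th); R=lambda p:(p[0]*np.cos(a)+p[1]*np.sin(a),-p[0]*np.sin(a)+p[1]*np.cos(a))
    x,z=R((124,-6)); e=R((-133,-6)); P=[[t[0]+x/1e3,t[1],t[2]-.009+z/1e3],[t[0]+e[0]/1e3,t[1],t[2]-.009+e[1]/1e3]]
    print(th,np.round(P,3).tolist(),proj(c,P).round(0).tolist())
E
python3 -c "
import cv2
a=cv2.imread('pics/scene_sp.png'); cv2.imwrite('pics/m2.png',cv2.resize(a[160:270,120:270],None,fx=5,fy=5,interpolation=cv2.INTER_CUBIC))"
```

```text
scene head side 448 slope deg -36.9 x 0.386 0.504 z [0.016 0.095]
scene tail 142 slope deg -33.6 x 0.244 0.334 z [0.137 0.192]
side head side 171 slope deg -35.4 x 0.387 0.474 z [0.026 0.09 ]
side tail 80 slope deg -33.7 x 0.301 0.346 z [0.111 0.152]
35 [[0.464, -0.194, 0.035], [0.254, -0.194, 0.182]] [[193.0, 228.0], [135.0, 157.0]]
40 [[0.457, -0.194, 0.027], [0.26, -0.194, 0.192]] [[192.0, 229.0], [136.0, 155.0]]
45 [[0.449, -0.194, 0.019], [0.268, -0.194, 0.201]] [[190.0, 230.0], [137.0, 153.0]]
50 [[0.441, -0.194, 0.012], [0.276, -0.194, 0.209]] [[189.0, 230.0], [139.0, 152.0]]
```

View pics/m2.png

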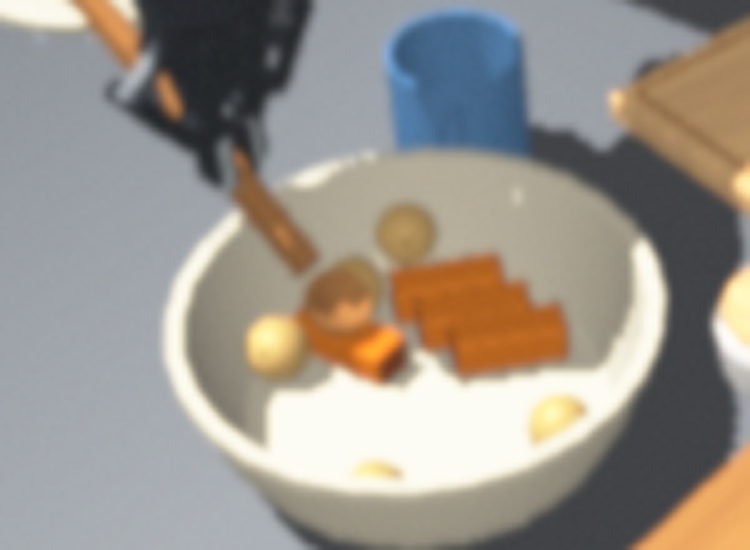

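The crop shows the head riding on a stick at (340,295), and the pitch has slipped to about 36°. I'll lift out, pitch it again at the upstand, then stir with a much firmer grip.

Request:
servo_tool --steps '[{"tx":0,"ty":0,"tz":3,"yaw":0,"claw":0.5},{"tx":0,"ty":0,"tz":4,"yaw":0,"claw":0.5},{"tx":0,"ty":0,"tz":3,"yaw":0,"claw":0.5},{"tx":3.2,"ty":-2.5,"tz":0,"yaw":0,"claw":0.5},{"tx":3.2,"ty":-2.5,"tz":0,"yaw":0,"claw":0.5},{"tx":3.2,"ty":-2.5,"tz":0,"yaw":0,"claw":0.5},{"tx":3.2,"ty":-2.5,"tz":0,"yaw":0,"claw":0.5},{"tx":3.2,"ty":-2.5,"tz":0,"yaw":0,"claw":0.5},{"tx":3.2,"ty":-2.5,"tz":0,"yaw":0,"claw":0.5},{"tx":2.8,"ty":-2.7,"tz":0,"yaw":0,"claw":0.5},{"tx":0,"ty":0,"tz":-4,"yaw":0,"claw":0.5},{"tx":0,"ty":0,"tz":-3.5,"yaw":0,"claw":0.5},{"tx":0,"ty":0,"tz":-2.5,"yaw":0,"claw":0.5},{"tx":0,"ty":0,"tz":0,"yaw":0,"claw":0.5},{"tx":0,"ty":0,"tz":0,"yaw":0,"claw":0.5}]' --newtons 25

```text
time_s: 32.75
position: [0.5854, -0.3712, 0.1203]
tool_rot: [[-1.0, 0.002, -0.001], [0.002, 1.0, 0.0], [0.001, 0.0, -1.0]]
ft_force: [-0.1, -0.2, -0.0]
grip_width: 0.0127
gripper_force: 50.1
```

Request:
servo_tool --steps '[{"tx":0.5,"ty":0,"tz":0,"yaw":0,"claw":0.5},{"tx":0.4,"ty":0,"tz":0,"yaw":0,"claw":0.5},{"tx":0.3,"ty":0,"tz":0,"yaw":0,"claw":0.5},{"tx":0.2,"ty":0,"tz":0,"yaw":0,"claw":0.5},{"tx":0,"ty":0,"tz":0,"yaw":0,"claw":0.5}]'

```text
time_s: 33.25
position: [0.5997, -0.3711, 0.1202]
tool_rot: [[-1.0, 0.002, 0.0], [0.002, 1.0, -0.0], [-0.0, -0.0, -1.0]]
ft_force: [0.0, 0.6, -0.8]
grip_width: 0.0127
gripper_force: 50.2
```

```bash
python3 sp.py
```

```text
scene head side 303 slope deg -47.1 x 0.62 0.683 z [0.044 0.245]
scene tail 206 slope deg -37.3 x 0.481 0.565 z [0.132 0.193]
side head side 65 slope deg -36.0 x 0.62 0.684 z [0.042 0.091]
side tail 140 slope deg -35.4 x 0.475 0.578 z [0.113 0.186]
```

Request:
servo_tool --steps '[{"tx":0.3,"ty":0,"tz":0,"yaw":0,"claw":0.5},{"tx":0.3,"ty":0,"tz":0.1,"yaw":0,"claw":0.5},{"tx":0.33,"ty":0,"tz":0.43,"yaw":0,"claw":0.5},{"tx":0.33,"ty":0,"tz":0.43,"yaw":0,"claw":0.5},{"tx":0.33,"ty":0,"tz":0.43,"yaw":0,"claw":0.5},{"tx":0.37,"ty":0,"tz":0.4,"yaw":0,"claw":0.5},{"tx":0.37,"ty":0,"tz":0.4,"yaw":0,"claw":0.5},{"tx":0,"ty":0,"tz":0,"yaw":0,"claw":0.5}]'

```text
time_s: 34.15
position: [0.6233, -0.3713, 0.1427]
tool_rot: [[-1.0, 0.002, 0.001], [0.002, 1.0, -0.001], [-0.001, -0.001, -1.0]]
ft_force: [-3.7, -0.3, -0.2]
grip_width: 0.0125
gripper_force: 47.4
```

```bash
python3 sp.py
```

```text
scene head side 243 slope deg -54.6 x 0.644 0.688 z [0.055 0.111]
scene tail 204 slope deg -46.1 x 0.512 0.592 z [0.158 0.234]
side head side 51 slope deg -53.1 x 0.644 0.688 z [0.055 0.276]
side tail 150 slope deg -41.5 x 0.51 0.603 z [0.135 0.255]
```

Request:
servo_tool --steps '[{"tx":-1,"ty":0,"tz":1,"yaw":0,"claw":0.5},{"tx":0,"ty":0,"tz":4,"yaw":0,"claw":0.5},{"tx":0,"ty":0,"tz":2.5,"yaw":0,"claw":0.5},{"tx":-3.54,"ty":2.54,"tz":0,"yaw":0,"claw":0.5},{"tx":-3.54,"ty":2.54,"tz":0,"yaw":0,"claw":0.5},{"tx":-3.54,"ty":2.54,"tz":0,"yaw":0,"claw":0.5},{"tx":-3.54,"ty":2.54,"tz":0,"yaw":0,"claw":0.5},{"tx":-3.54,"ty":2.54,"tz":0,"yaw":0,"claw":0.5},{"tx":0,"ty":0,"tz":0,"yaw":0,"claw":0.5},{"tx":0,"ty":0,"tz":-3.5,"yaw":0,"claw":0.5},{"tx":0,"ty":0,"tz":-3,"yaw":0,"claw":0.5},{"tx":0,"ty":0,"tz":-1.5,"yaw":0,"claw":0.5},{"tx":0,"ty":0,"tz":-0.9,"yaw":0,"claw":0.5},{"tx":-0.2,"ty":0.5,"tz":0,"yaw":0,"claw":0.5}]' --newtons 120

```text
time_s: 35.65
position: [0.4338, -0.2395, 0.1277]
tool_rot: [[-1.0, 0.003, 0.0], [0.003, 1.0, 0.0], [-0.0, 0.0, -1.0]]
ft_force: [-0.5, 0.4, 1.0]
grip_width: 0.0103
gripper_force: 117.9
```

Request:
servo_tool --steps '[{"tx":0.76,"ty":0.2,"tz":0,"yaw":0,"claw":0.5},{"tx":0.71,"ty":0.33,"tz":0,"yaw":0,"claw":0.5},{"tx":0.64,"ty":0.45,"tz":0,"yaw":0,"claw":0.5},{"tx":0.55,"ty":0.55,"tz":0,"yaw":0,"claw":0.5},{"tx":0.45,"ty":0.64,"tz":0,"yaw":0,"claw":0.5},{"tx":0.33,"ty":0.71,"tz":0,"yaw":0,"claw":0.5},{"tx":0.2,"ty":0.76,"tz":0,"yaw":0,"claw":0.5},{"tx":0.07,"ty":0.78,"tz":0,"yaw":0,"claw":0.5}]'

```text
time_s: 36.45
position: [0.4709, -0.1942, 0.1279]
tool_rot: [[-1.0, 0.002, -0.0], [0.002, 1.0, 0.0], [0.0, 0.0, -1.0]]
ft_force: [-0.1, 0.5, -1.3]
grip_width: 0.0104
gripper_force: 117.9
```

```bash
python3 sp.py
```

```text
scene head side 244 slope deg -42.3 x 0.491 0.595 z [0.038 0.095]
scene tail 374 slope deg -70.1 x 0.358 0.451 z [0.016 0.216]
side head side 81 slope deg -33.2 x 0.491 0.581 z [0.03  0.089]
side tail 222 slope deg -51.1 x 0.356 0.45 z [0.031 0.21 ]
```

Request:
servo_tool --steps '[{"tx":-0.07,"ty":0.78,"tz":0,"yaw":0,"claw":0.5},{"tx":-0.2,"ty":0.76,"tz":0,"yaw":0,"claw":0.5},{"tx":-0.33,"ty":0.71,"tz":0,"yaw":0,"claw":0.5},{"tx":-0.45,"ty":0.64,"tz":0,"yaw":0,"claw":0.5},{"tx":-0.55,"ty":0.55,"tz":0,"yaw":0,"claw":0.5},{"tx":-0.64,"ty":0.45,"tz":0,"yaw":0,"claw":0.5},{"tx":-0.71,"ty":0.33,"tz":0,"yaw":0,"claw":0.5},{"tx":-0.76,"ty":0.2,"tz":0,"yaw":0,"claw":0.5},{"tx":-0.78,"ty":0.07,"tz":0,"yaw":0,"claw":0.5}]'

```text
time_s: 37.45
position: [0.4252, -0.1498, 0.1281]
tool_rot: [[-1.0, 0.002, 0.0], [0.002, 1.0, 0.0], [-0.0, 0.0, -1.0]]
ft_force: [1.8, -0.5, 4.8]
grip_width: 0.0102
gripper_force: 120.7
```

```bash
python3 sp.py
python3 - <<'E'
import cv2
a=cv2.imread('pics/scene_sp.png')[160:280,120:270]; b=cv2.imread('pics/side_sp.png')[100:220,210:360]
cv2.imwrite('pics/m3.png',cv2.resize(cv2.hconcat([a,b]),None,fx=2.6,fy=2.6,interpolation=cv2.INTER_CUBIC))
E
```

```text
scene head side 569 slope deg -31.7 x 0.445 0.541 z [0.015 0.096]
scene tail 172 slope deg -42.4 x 0.307 0.403 z [0.146 0.207]
side head side 110 slope deg -21.7 x 0.446 0.573 z [0.025 0.094]
side tail 195 slope deg -38.9 x 0.303 0.405 z [0.119 0.201]
```

View pics/m3.png

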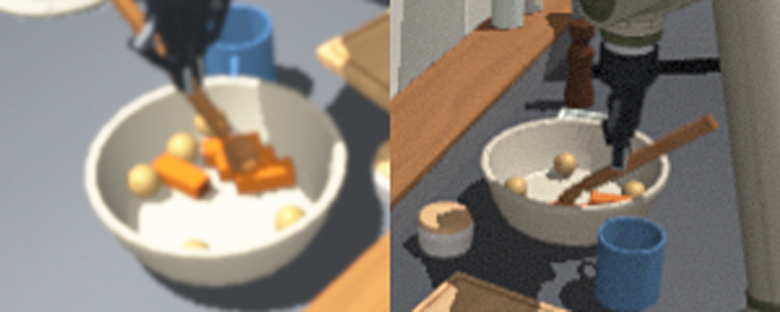

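The crops show the head low among the sticks on the bowl's left side, pitched about 42–45° and pressing lightly on them. I'll use a smaller circle, which is easier on the spoon.

Request:
servo_tool --steps '[{"tx":-0.62,"ty":-0.34,"tz":0,"yaw":0,"claw":0.5},{"tx":-0.62,"ty":-0.34,"tz":0,"yaw":0,"claw":0.5},{"tx":-0.62,"ty":-0.34,"tz":0,"yaw":0,"claw":0.5},{"tx":-0.62,"ty":-0.34,"tz":0,"yaw":0,"claw":0.5},{"tx":-0.62,"ty":-0.34,"tz":0,"yaw":0,"claw":0.5},{"tx":-0.4,"ty":-0.68,"tz":0,"yaw":0,"claw":0.5},{"tx":-0.4,"ty":-0.68,"tz":0,"yaw":0,"claw":0.5},{"tx":-0.4,"ty":-0.68,"tz":0,"yaw":0,"claw":0.5},{"tx":-0.3,"ty":-0.66,"tz":0,"yaw":0,"claw":0.5},{"tx":0,"ty":0,"tz":0,"yaw":0,"claw":0.5}]'

```text
time_s: 38.55
position: [0.3797, -0.195, 0.1279]
tool_rot: [[-1.0, 0.003, 0.0], [0.003, 1.0, -0.0], [-0.0, -0.0, -1.0]]
ft_force: [0.1, -0.6, 0.4]
grip_width: 0.01
gripper_force: 120.9
```

```bash
cat > tip.py <<'E'
from h import *
# visible handle between fingertips and head + tail: fit the handle's line in the picture, compare with predicted image angle for theta
o=env.observe(); t=o["position"]; print(t.round(4),o["ft_force"].round(1))
def pt(th,s,v=3): # point s ahead of origin, v above axis(origin)
    a=np.radians(th); x,z=s,v-6; return [t[0]+(x*np.cos(a)+z*np.sin(a))/1e3,t[1],t[2]-.009+(-x*np.sin(a)+z*np.cos(a))/1e3]
for n in("scene","side"):
    im,d,c=grab(n,n+"_sp.png"); h=hsv(im); m=((h[...,0]<20)&(h[...,1]>80)&(h[...,2]>50)).astype(np.uint8)
    best=[]
    for th in range(25,66):
        P=[pt(th,s,v) for s in np.r_[-128:-45:4,28:84:4] for v in(-5,0,5,10)]
        uv=proj(c,P).round().astype(int); ok=(uv[:,0]>=0)&(uv[:,0]<512)&(uv[:,1]>=0)&(uv[:,1]<384); best.append(m[uv[ok,1],uv[ok,0]].mean())
    b=np.array(best); k=b>=b.max()-.03; th=(np.arange(25,66)[k]).mean(); print(n,"theta",th,b.max().round(2),"tip",np.round(pt(th,124,0),3),"rel",np.round(np.array(pt(th,124,0)[:2])-[.501,-.194],3))
E
python3 tip.py
```

```text
[ 0.3797 -0.195   0.1279] [ 0.1 -0.6  0.4]
scene theta 38.0 0.85 tip [ 0.474 -0.195  0.038] rel [-0.027 -0.001]
side theta 41.5 0.46 tip [ 0.469 -0.195  0.032] rel [-0.032 -0.001]
```

tip.py picks the pitch by scoring a drawn spoon model against the picture, and the brief rules out searches over drawn models. I'm dropping it and its numbers. Instead I'll cast rays from the masked handle pixels onto the spoon's vertical plane and fit a line.

```bash
rm tip.py
cat > pitch.py <<'E'
from h import *
o=env.observe(); t=o["position"]; print(o["time_s"],t.round(4),o["ft_force"].round(1))
def onY(c,uv,y):
    r=rays(c,uv)@c[2][:3,:3].T; q=c[2][:3,3]; return q+r*((y-q[1])/r[:,1])[:,None]
for n in("scene","side"):
    im,d,c=grab(n,n+"_sp.png"); h=hsv(im); C=cloud(c,d)
    m=(h[...,0]<20)&(h[...,1]>80)&(h[...,2]>50)&(abs(C[...,1]-t[1])<.025)&(C[...,2]<.3)
    m&=(C[...,0]<t[0]-.03)&(C[...,0]>t[0]-.14)&(C[...,2]>t[2]+.01)   # tail of the handle only
    B=blobs(m,25)
    if not B: print(n,"none"); continue
    v,u=np.nonzero(max(B,key=lambda b:b.sum())); P=onY(c,np.c_[u,v],t[1])[:,[0,2]].astype(np.float32)
    dx,dz,x0,z0=cv2.fitLine(P,cv2.DIST_HUBER,0,.001,.001).ravel(); 
    if dx<0: dx,dz=-dx,-dz
    s=((P-[x0,z0])@[dx,dz]); a=-np.arctan2(dz,dx)
    # handle centre line is 3 mm above the origin's axis; tip 124 mm ahead of origin, origin at the pads
    w=np.array([-dz,dx]); off=(np.array([x0,z0])-[t[0],t[2]])@w
    og=np.array([t[0],t[2]])+w*(off-.003); tip=og+.124*np.array([dx,dz])
    print(n,len(u),"pitch",np.degrees(a).round(1),"len",np.ptp(s).round(3),"line off TCP mm",(off*1e3).round(1),"tip x,z",tip.round(3),"rel x",(tip[0]-.501).round(3))
E
python3 pitch.py
```

```text
38.65 [ 0.3799 -0.1943  0.1279] [-0.1 -0.5  1.5]
scene 146 pitch 42.1 len 0.064 line off TCP mm -18.2 tip x,z [0.458 0.029] rel x -0.043
side 76 pitch 40.1 len 0.057 line off TCP mm -16.6 tip x,z [0.462 0.033] rel x -0.039
```

Request:
servo_tool --steps '[{"tx":0.1,"ty":-0.62,"tz":0,"yaw":0,"claw":0.5},{"tx":0.2,"ty":-0.61,"tz":0,"yaw":0,"claw":0.5},{"tx":0.3,"ty":-0.57,"tz":0,"yaw":0,"claw":0.5},{"tx":0.4,"ty":-0.51,"tz":0,"yaw":0,"claw":0.5},{"tx":0.5,"ty":-0.44,"tz":0,"yaw":0,"claw":0.5},{"tx":0.55,"ty":-0.36,"tz":0,"yaw":0,"claw":0.5},{"tx":0.6,"ty":-0.27,"tz":0,"yaw":0,"claw":0.5},{"tx":0.65,"ty":-0.16,"tz":0,"yaw":0,"claw":0.5},{"tx":0.65,"ty":-0.05,"tz":0,"yaw":0,"claw":0.5},{"tx":0.62,"ty":0.05,"tz":-0.1,"yaw":0,"claw":0.5},{"tx":0.61,"ty":0.16,"tz":-0.1,"yaw":0,"claw":0.5},{"tx":0.57,"ty":0.27,"tz":-0.1,"yaw":0,"claw":0.5},{"tx":0.51,"ty":0.36,"tz":-0.1,"yaw":0,"claw":0.5},{"tx":0.44,"ty":0.44,"tz":-0.1,"yaw":0,"claw":0.5},{"tx":0.36,"ty":0.51,"tz":-0.1,"yaw":0,"claw":0.5},{"tx":0.27,"ty":0.57,"tz":-0.1,"yaw":0,"claw":0.5},{"tx":0.16,"ty":0.61,"tz":-0.1,"yaw":0,"claw":0.5},{"tx":0.05,"ty":0.62,"tz":0,"yaw":0,"claw":0.5}]'

```text
time_s: 40.55
position: [0.4553, -0.1934, 0.1198]
tool_rot: [[-1.0, 0.002, -0.0], [0.002, 1.0, 0.0], [0.0, 0.0, -1.0]]
ft_force: [0.5, -0.1, -0.3]
grip_width: 0.0103
gripper_force: 120.7
```

```bash
python3 pitch.py
```

```text
40.55 [ 0.4553 -0.1934  0.1198] [ 0.5 -0.1 -0.3]
scene 166 pitch 40.7 len 0.067 line off TCP mm -15.0 tip x,z [0.538 0.025] rel x 0.037
side 146 pitch 40.0 len 0.107 line off TCP mm -17.2 tip x,z [0.537 0.025] rel x 0.036
```

Request:
servo_tool --steps '[{"tx":-0.05,"ty":0.62,"tz":0,"yaw":0,"claw":0.5},{"tx":-0.16,"ty":0.61,"tz":0,"yaw":0,"claw":0.5},{"tx":-0.27,"ty":0.57,"tz":0,"yaw":0,"claw":0.5},{"tx":-0.36,"ty":0.51,"tz":0,"yaw":0,"claw":0.5},{"tx":-0.44,"ty":0.44,"tz":0,"yaw":0,"claw":0.5},{"tx":-0.51,"ty":0.36,"tz":0,"yaw":0,"claw":0.5},{"tx":-0.57,"ty":0.27,"tz":0,"yaw":0,"claw":0.5},{"tx":-0.61,"ty":0.16,"tz":0,"yaw":0,"claw":0.5},{"tx":-0.62,"ty":0.05,"tz":0,"yaw":0,"claw":0.5},{"tx":-0.62,"ty":-0.05,"tz":0,"yaw":0,"claw":0.5},{"tx":-0.61,"ty":-0.16,"tz":0,"yaw":0,"claw":0.5},{"tx":-0.57,"ty":-0.27,"tz":0,"yaw":0,"claw":0.5},{"tx":-0.51,"ty":-0.36,"tz":0,"yaw":0,"claw":0.5},{"tx":-0.44,"ty":-0.44,"tz":0,"yaw":0,"claw":0.5},{"tx":-0.36,"ty":-0.51,"tz":0,"yaw":0,"claw":0.5},{"tx":-0.27,"ty":-0.57,"tz":0,"yaw":0,"claw":0.5},{"tx":-0.26,"ty":-0.61,"tz":0,"yaw":0,"claw":0.5},{"tx":-0.2,"ty":-0.62,"tz":0,"yaw":0,"claw":0.5},{"tx":0,"ty":0,"tz":0,"yaw":0,"claw":0.5}]'

```text
time_s: 42.55
position: [0.3809, -0.1949, 0.1199]
tool_rot: [[-1.0, 0.003, 0.0], [0.003, 1.0, -0.0], [-0.0, -0.0, -1.0]]
ft_force: [0.2, 0.5, 0.5]
grip_width: 0.0101
gripper_force: 125.8
```

```bash
python3 pitch.py
```

```text
42.55 [ 0.3809 -0.1949  0.1199] [0.2 0.5 0.5]
scene 135 pitch 34.6 len 0.06 line off TCP mm -15.2 tip x,z [0.473 0.035] rel x -0.028
side 67 pitch 29.8 len 0.055 line off TCP mm -11.5 tip x,z [0.481 0.046] rel x -0.02
```

The pitch slipped to about 33° from pressing on the sticks. Re-pitching at the upstand.

Request:
servo_tool --steps '[{"tx":0,"ty":0,"tz":3,"yaw":0,"claw":0.5},{"tx":0,"ty":0,"tz":4,"yaw":0,"claw":0.5},{"tx":0,"ty":0,"tz":3,"yaw":0,"claw":0.5},{"tx":2.9,"ty":-2.5,"tz":0,"yaw":0,"claw":0.5},{"tx":2.9,"ty":-2.5,"tz":0,"yaw":0,"claw":0.5},{"tx":2.9,"ty":-2.5,"tz":0,"yaw":0,"claw":0.5},{"tx":2.9,"ty":-2.5,"tz":0,"yaw":0,"claw":0.5},{"tx":2.9,"ty":-2.5,"tz":0,"yaw":0,"claw":0.5},{"tx":2.9,"ty":-2.5,"tz":0,"yaw":0,"claw":0.5},{"tx":2.7,"ty":-2.7,"tz":0,"yaw":0,"claw":0.5},{"tx":0,"ty":0,"tz":-4,"yaw":0,"claw":0.5},{"tx":0,"ty":0,"tz":-4,"yaw":0,"claw":0.5},{"tx":0,"ty":0,"tz":-2.6,"yaw":0,"claw":0.5},{"tx":0,"ty":0,"tz":0,"yaw":0,"claw":1.1},{"tx":0,"ty":0,"tz":0,"yaw":0,"claw":1.1}]' --newtons 30

```text
time_s: 44.15
position: [0.5824, -0.371, 0.1147]
tool_rot: [[-1.0, 0.002, 0.0], [0.002, 1.0, -0.0], [-0.0, -0.0, -1.0]]
ft_force: [0.1, 0.0, 0.4]
grip_width: 0.0113
gripper_force: 89.9
```

Request:
servo_tool --steps '[{"tx":0.5,"ty":0,"tz":0,"yaw":0,"claw":1.1},{"tx":0.4,"ty":0,"tz":0,"yaw":0,"claw":1.1},{"tx":0.3,"ty":0,"tz":0,"yaw":0,"claw":1.1},{"tx":0,"ty":0,"tz":0,"yaw":0,"claw":1.1}]'

```text
time_s: 44.55
position: [0.5946, -0.371, 0.1145]
tool_rot: [[-1.0, 0.002, 0.001], [0.002, 1.0, -0.001], [-0.001, -0.001, -1.0]]
ft_force: [-0.1, -0.4, -0.9]
grip_width: 0.0115
gripper_force: 89.9
```

```bash
python3 pitch.py
```

```text
44.55 [ 0.5946 -0.371   0.1145] [-0.1 -0.4 -0.9]
scene 195 pitch 35.3 len 0.067 line off TCP mm -18.0 tip x,z [0.684 0.026] rel x 0.183
side 110 pitch 31.9 len 0.102 line off TCP mm -15.3 tip x,z [0.69  0.034] rel x 0.189
```

Request:
servo_tool --steps '[{"tx":0.4,"ty":0,"tz":0,"yaw":0,"claw":1.25},{"tx":0.4,"ty":0,"tz":0.1,"yaw":0,"claw":1.25},{"tx":0.3,"ty":0,"tz":0.3,"yaw":0,"claw":1.25},{"tx":0.33,"ty":0,"tz":0.43,"yaw":0,"claw":1.25},{"tx":0.33,"ty":0,"tz":0.43,"yaw":0,"claw":1.25},{"tx":0.37,"ty":0,"tz":0.4,"yaw":0,"claw":1.25},{"tx":0.37,"ty":0,"tz":0.4,"yaw":0,"claw":1.25},{"tx":0.4,"ty":0,"tz":0.37,"yaw":0,"claw":1.25},{"tx":0.3,"ty":0,"tz":0.37,"yaw":0,"claw":1.25},{"tx":0,"ty":0,"tz":0,"yaw":0,"claw":1.25}]'

```text
time_s: 45.65
position: [0.6266, -0.3711, 0.1426]
tool_rot: [[-1.0, 0.002, 0.001], [0.002, 1.0, -0.001], [-0.001, -0.001, -1.0]]
ft_force: [-3.0, 0.4, 0.3]
grip_width: 0.0123
gripper_force: 42.4
```

```bash
python3 pitch.py
```

```text
45.65 [ 0.6266 -0.3711  0.1426] [-3.   0.4  0.3]
scene 194 pitch 65.0 len 0.076 line off TCP mm -47.2 tip x,z [0.634 0.009] rel x 0.133
side 117 pitch 47.9 len 0.107 line off TCP mm -19.8 tip x,z [0.693 0.035] rel x 0.192
```

Request:
servo_tool --steps '[{"tx":-1,"ty":0,"tz":1,"yaw":0,"claw":0.2},{"tx":0,"ty":0,"tz":4,"yaw":0,"claw":0.2},{"tx":0,"ty":0,"tz":2.5,"yaw":0,"claw":0.2},{"tx":-3.65,"ty":2.8,"tz":0,"yaw":0,"claw":0.2},{"tx":-3.65,"ty":2.8,"tz":0,"yaw":0,"claw":0.2},{"tx":-3.65,"ty":2.8,"tz":0,"yaw":0,"claw":0.2},{"tx":-3.65,"ty":2.8,"tz":0,"yaw":0,"claw":0.2},{"tx":-3.65,"ty":2.7,"tz":0,"yaw":0,"claw":0.2},{"tx":0,"ty":0,"tz":0,"yaw":0,"claw":0.2},{"tx":0,"ty":0,"tz":0,"yaw":0,"claw":0.2}]' --newtons 120

```text
time_s: 46.75
position: [0.4331, -0.2318, 0.2182]
tool_rot: [[-1.0, 0.002, 0.002], [0.002, 1.0, -0.002], [-0.002, -0.002, -1.0]]
ft_force: [1.3, -0.5, -1.4]
grip_width: 0.0099
gripper_force: 117.9
```

```bash
python3 pitch.py
cat > veg.py <<'E'
from h import *
for n in("scene","side"):
    im=cv2.imread(f"pics/{n}_sp.png")[...,::-1]; c=cam(n); h=hsv(im); o=proj(c,[[.501,-.194,.03]])[0]
    m=(h[...,0]<=18)&(h[...,1]>185)&(h[...,2]>90)
    for nm,m,a,z in(("stick",m,20,.028),("pot",(h[...,0]>17)&(h[...,0]<28)&(h[...,1]>70)&(h[...,1]<160)&(h[...,2]>100),15,.025)):
        for b in blobs(m,a):
            v,u=np.nonzero(b); P=onplane(c,np.c_[u,v],z)-[.501,-.194,0]
            if np.hypot(*P.mean(0)[:2])<.13: print(n,nm,len(u),"rel mm",(P.mean(0)[:2]*1e3).round(),rect(P)[1:])
E
python3 veg.py
```

```text
46.75 [ 0.4331 -0.2318  0.2182] [ 1.3 -0.5 -1.4]
scene 121 pitch 20.0 len 0.056 line off TCP mm 31.1 tip x,z [0.559 0.202] rel x 0.058
side 144 pitch 46.5 len 0.1 line off TCP mm -16.8 tip x,z [0.504 0.115] rel x 0.003
scene stick 324 rel mm [-12.  54.] ([110.0, 63.0], -9.2)
scene stick 25 rel mm [-74.  12.] ([47.0, 10.0], 11.5)
scene stick 76 rel mm [-47.  -7.] ([58.0, 25.0], 21.0)
scene pot 18 rel mm [-71.  33.] ([21.0, 11.0], -44.9)
scene pot 129 rel mm [-84. -31.] ([54.0, 30.0], -42.5)
scene pot 79 rel mm [73. 28.] ([39.0, 23.0], -85.1)
side pot 35 rel mm [ 39. -76.] ([67.0, 30.0], -83.5)
side pot 16 rel mm [83. 15.] ([37.0, 17.0], -86.4)
side pot 23 rel mm [-75. -48.] ([37.0, 26.0], 81.3)
```

Request:
servo_tool --steps '[{"tx":-3.7,"ty":-0.7,"tz":0,"yaw":0,"claw":0.2},{"tx":0,"ty":0,"tz":-3.5,"yaw":0,"claw":0.2},{"tx":0,"ty":0,"tz":-3,"yaw":0,"claw":0.2},{"tx":0,"ty":0,"tz":-1.6,"yaw":0,"claw":0.2},{"tx":0,"ty":0,"tz":-1,"yaw":0,"claw":0.2},{"tx":0,"ty":0,"tz":0,"yaw":0,"claw":0.2},{"tx":0,"ty":0.5,"tz":0,"yaw":0,"claw":0.2},{"tx":0,"ty":0.5,"tz":0,"yaw":0,"claw":0.2},{"tx":0,"ty":0.5,"tz":0,"yaw":0,"claw":0.2},{"tx":0,"ty":0.5,"tz":0,"yaw":0,"claw":0.2},{"tx":0,"ty":0.5,"tz":0,"yaw":0,"claw":0.2},{"tx":0,"ty":0.5,"tz":0,"yaw":0,"claw":0.2},{"tx":0,"ty":0.5,"tz":0,"yaw":0,"claw":0.2},{"tx":0,"ty":0.5,"tz":0,"yaw":0,"claw":0.2},{"tx":0,"ty":0,"tz":0,"yaw":0,"claw":0.2}]'

```text
time_s: 48.35
position: [0.397, -0.1988, 0.1263]
tool_rot: [[-1.0, 0.002, 0.001], [0.002, 1.0, -0.001], [-0.001, -0.001, -1.0]]
ft_force: [2.4, -1.5, 2.6]
grip_width: 0.0103
gripper_force: 117.8
```

```bash
python3 pitch.py; python3 veg.py
```

```text
48.35 [ 0.397  -0.1988  0.1263] [ 2.4 -1.5  2.6]
scene 146 pitch 60.3 len 0.067 line off TCP mm -39.5 tip x,z [ 0.422 -0.002] rel x -0.079
side 100 pitch 45.6 len 0.079 line off TCP mm -18.2 tip x,z [0.469 0.023] rel x -0.032
scene stick 529 rel mm [-14.  54.] ([99.0, 82.0], 39.0)
scene pot 218 rel mm [-95.  73.] ([87.0, 44.0], -80.0)
scene pot 141 rel mm [-77. -41.] ([53.0, 33.0], -43.4)
scene pot 83 rel mm [71. 31.] ([34.0, 30.0], -51.0)
side pot 25 rel mm [ 39. -82.] ([65.0, 21.0], -56.4)
side pot 19 rel mm [86. 15.] ([39.0, 24.0], -82.5)
side pot 18 rel mm [-76. -39.] ([30.0, 28.0], -66.6)
```

Request:
servo_tool --steps '[{"tx":0.1,"ty":0.59,"tz":0,"yaw":0,"claw":0.2},{"tx":0.15,"ty":0.57,"tz":0,"yaw":0,"claw":0.2},{"tx":0.25,"ty":0.54,"tz":0,"yaw":0,"claw":0.2},{"tx":0.34,"ty":0.48,"tz":0,"yaw":0,"claw":0.2},{"tx":0.42,"ty":0.42,"tz":0,"yaw":0,"claw":0.2},{"tx":0.48,"ty":0.34,"tz":0,"yaw":0,"claw":0.2},{"tx":0.54,"ty":0.25,"tz":0,"yaw":0,"claw":0.2},{"tx":0.57,"ty":0.15,"tz":0,"yaw":0,"claw":0.2},{"tx":0.59,"ty":0.05,"tz":0,"yaw":0,"claw":0.2},{"tx":0.59,"ty":-0.05,"tz":0,"yaw":0,"claw":0.2},{"tx":0.57,"ty":-0.15,"tz":0,"yaw":0,"claw":0.2},{"tx":0.54,"ty":-0.25,"tz":0,"yaw":0,"claw":0.2},{"tx":0.48,"ty":-0.34,"tz":0,"yaw":0,"claw":0.2},{"tx":0.42,"ty":-0.42,"tz":0,"yaw":0,"claw":0.2},{"tx":0.34,"ty":-0.48,"tz":0,"yaw":0,"claw":0.2},{"tx":0.25,"ty":-0.54,"tz":0,"yaw":0,"claw":0.2},{"tx":0.15,"ty":-0.57,"tz":0,"yaw":0,"claw":0.2},{"tx":0.05,"ty":-0.59,"tz":0,"yaw":0,"claw":0.2}]'

```text
time_s: 50.25
position: [0.4649, -0.1994, 0.1258]
tool_rot: [[-1.0, 0.002, -0.0], [0.002, 1.0, 0.0], [0.0, 0.0, -1.0]]
ft_force: [-0.4, 0.3, -0.9]
grip_width: 0.01
gripper_force: 118.1
```

```bash
python3 pitch.py; python3 veg.py
```

```text
50.25 [ 0.4649 -0.1994  0.1258] [-0.4  0.3 -0.9]
scene 169 pitch 62.2 len 0.071 line off TCP mm -41.1 tip x,z [ 0.484 -0.004] rel x -0.017
side 142 pitch 47.5 len 0.103 line off TCP mm -18.6 tip x,z [0.533 0.02 ] rel x 0.032
scene stick 154 rel mm [-34.  69.] ([59.0, 51.0], 46.7)
scene stick 323 rel mm [38. 57.] ([67.0, 61.0], -24.4)
scene stick 85 rel mm [-37.  -5.] ([43.0, 33.0], -26.6)
scene pot 102 rel mm [-83.  10.] ([46.0, 31.0], -43.5)
scene pot 139 rel mm [-77. -41.] ([53.0, 33.0], -43.4)
scene pot 68 rel mm [74. 27.] ([38.0, 20.0], 74.7)
side pot 15 rel mm [ 44. -63.] ([40.0, 20.0], -70.0)
side pot 38 rel mm [-73. -37.] ([77.0, 29.0], 72.1)
```

Request:
servo_tool --steps '[{"tx":-0.05,"ty":-0.59,"tz":0,"yaw":0,"claw":0.2},{"tx":-0.15,"ty":-0.57,"tz":0,"yaw":0,"claw":0.2},{"tx":-0.25,"ty":-0.54,"tz":0,"yaw":0,"claw":0.2},{"tx":-0.34,"ty":-0.48,"tz":0,"yaw":0,"claw":0.2},{"tx":-0.42,"ty":-0.42,"tz":0,"yaw":0,"claw":0.2},{"tx":-0.48,"ty":-0.34,"tz":0,"yaw":0,"claw":0.2},{"tx":-0.54,"ty":-0.25,"tz":0,"yaw":0,"claw":0.2},{"tx":-0.57,"ty":-0.15,"tz":0,"yaw":0,"claw":0.2},{"tx":-0.59,"ty":-0.05,"tz":0,"yaw":0,"claw":0.2},{"tx":-0.59,"ty":0.05,"tz":0,"yaw":0,"claw":0.2},{"tx":-0.57,"ty":0.15,"tz":0,"yaw":0,"claw":0.2},{"tx":-0.54,"ty":0.25,"tz":0,"yaw":0,"claw":0.2},{"tx":-0.48,"ty":0.34,"tz":0,"yaw":0,"claw":0.2},{"tx":-0.42,"ty":0.42,"tz":0,"yaw":0,"claw":0.2},{"tx":-0.34,"ty":0.48,"tz":0,"yaw":0,"claw":0.2},{"tx":-0.25,"ty":0.54,"tz":0,"yaw":0,"claw":0.2},{"tx":-0.15,"ty":0.57,"tz":0,"yaw":0,"claw":0.2},{"tx":-0.05,"ty":0.59,"tz":0,"yaw":0,"claw":0.2}]'

```text
time_s: 52.15
position: [0.3979, -0.1993, 0.1266]
tool_rot: [[-1.0, 0.002, 0.003], [0.002, 1.0, -0.002], [-0.003, -0.002, -1.0]]
ft_force: [3.0, -3.4, 4.1]
grip_width: 0.0104
gripper_force: 117.8
```

```bash
python3 pitch.py; python3 veg.py
```

```text
52.15 [ 0.3979 -0.1993  0.1266] [ 3.  -3.4  4.1]
scene 143 pitch 64.9 len 0.067 line off TCP mm -48.4 tip x,z [ 0.404 -0.008] rel x -0.097
side 103 pitch 45.4 len 0.077 line off TCP mm -19.4 tip x,z [0.469 0.023] rel x -0.032
scene stick 581 rel mm [ 4. 59.] ([143.0, 85.0], 4.4)
scene pot 34 rel mm [-92.  38.] ([28.0, 15.0], -36.7)
scene pot 141 rel mm [-77. -41.] ([53.0, 33.0], -43.4)
scene pot 74 rel mm [72. 30.] ([30.0, 29.0], -51.0)
side pot 22 rel mm [ 36. -61.] ([34.0, 29.0], 0.6)
side pot 23 rel mm [80. 14.] ([41.0, 24.0], -82.0)
side pot 20 rel mm [-71. -33.] ([36.0, 21.0], -45.5)
```

Request:
servo_tool --steps '[{"tx":0.05,"ty":0.7,"tz":0,"yaw":0,"claw":0.2},{"tx":0.15,"ty":0.6,"tz":0,"yaw":0,"claw":0.2},{"tx":0.25,"ty":0.54,"tz":0,"yaw":0,"claw":0.2},{"tx":0.34,"ty":0.48,"tz":0,"yaw":0,"claw":0.2},{"tx":0.42,"ty":0.42,"tz":0,"yaw":0,"claw":0.2},{"tx":0.48,"ty":0.34,"tz":0,"yaw":0,"claw":0.2},{"tx":0.54,"ty":0.25,"tz":0,"yaw":0,"claw":0.2},{"tx":0.57,"ty":0.15,"tz":0,"yaw":0,"claw":0.2},{"tx":0.59,"ty":0.05,"tz":0,"yaw":0,"claw":0.2},{"tx":0.59,"ty":-0.05,"tz":0,"yaw":0,"claw":0.2},{"tx":0.57,"ty":-0.15,"tz":0,"yaw":0,"claw":0.2},{"tx":0.54,"ty":-0.25,"tz":0,"yaw":0,"claw":0.2},{"tx":0.48,"ty":-0.34,"tz":0,"yaw":0,"claw":0.2},{"tx":0.42,"ty":-0.42,"tz":0,"yaw":0,"claw":0.2},{"tx":0.34,"ty":-0.48,"tz":0,"yaw":0,"claw":0.2},{"tx":0.25,"ty":-0.54,"tz":0,"yaw":0,"claw":0.2},{"tx":0.15,"ty":-0.57,"tz":0,"yaw":0,"claw":0.2},{"tx":0.05,"ty":-0.59,"tz":0,"yaw":0,"claw":0.2}]'

```text
time_s: 54.05
position: [0.465, -0.1982, 0.1258]
tool_rot: [[-1.0, 0.002, 0.0], [0.002, 1.0, 0.0], [-0.0, 0.0, -1.0]]
ft_force: [0.3, -0.3, -0.3]
grip_width: 0.0103
gripper_force: 119.6
```

Request:
servo_tool --steps '[{"tx":-0.05,"ty":-0.59,"tz":0,"yaw":0,"claw":0.2},{"tx":-0.15,"ty":-0.57,"tz":0,"yaw":0,"claw":0.2},{"tx":-0.25,"ty":-0.54,"tz":0,"yaw":0,"claw":0.2},{"tx":-0.34,"ty":-0.48,"tz":0,"yaw":0,"claw":0.2},{"tx":-0.42,"ty":-0.42,"tz":0,"yaw":0,"claw":0.2},{"tx":-0.48,"ty":-0.34,"tz":0,"yaw":0,"claw":0.2},{"tx":-0.54,"ty":-0.25,"tz":0,"yaw":0,"claw":0.2},{"tx":-0.57,"ty":-0.15,"tz":0,"yaw":0,"claw":0.2},{"tx":-0.59,"ty":-0.05,"tz":0,"yaw":0,"claw":0.2},{"tx":-0.59,"ty":0.05,"tz":0,"yaw":0,"claw":0.2},{"tx":-0.57,"ty":0.15,"tz":0,"yaw":0,"claw":0.2},{"tx":-0.54,"ty":0.25,"tz":0,"yaw":0,"claw":0.2},{"tx":-0.48,"ty":0.34,"tz":0,"yaw":0,"claw":0.2},{"tx":-0.42,"ty":0.42,"tz":0,"yaw":0,"claw":0.2},{"tx":-0.34,"ty":0.48,"tz":0,"yaw":0,"claw":0.2},{"tx":-0.25,"ty":0.54,"tz":0,"yaw":0,"claw":0.2},{"tx":-0.15,"ty":0.57,"tz":0,"yaw":0,"claw":0.2},{"tx":-0.05,"ty":0.59,"tz":0,"yaw":0,"claw":0.2}]'

```text
time_s: 55.85
position: [0.3973, -0.1974, 0.1262]
tool_rot: [[-1.0, 0.002, 0.001], [0.002, 1.0, -0.001], [-0.001, -0.001, -1.0]]
ft_force: [1.9, -1.0, 1.6]
grip_width: 0.01
gripper_force: 119.4
```

```bash
python3 pitch.py; python3 veg.py
```

```text
55.85 [ 0.3973 -0.1974  0.1262] [ 1.9 -1.   1.6]
scene 146 pitch 49.4 len 0.063 line off TCP mm -23.8 tip x,z [0.458 0.015] rel x -0.043
side 108 pitch 46.0 len 0.081 line off TCP mm -19.9 tip x,z [0.467 0.021] rel x -0.034
scene stick 224 rel mm [-39.  64.] ([69.0, 64.0], 34.7)
scene stick 293 rel mm [48. 50.] ([78.0, 58.0], 82.8)
scene pot 25 rel mm [-95.  11.] ([23.0, 16.0], -25.6)
scene pot 141 rel mm [-77. -40.] ([53.0, 33.0], -43.4)
scene pot 55 rel mm [67.  3.] ([30.0, 20.0], 74.3)
side stick 22 rel mm [46. 30.] ([38.0, 24.0], -23.2)
side pot 30 rel mm [ 81. -12.] ([56.0, 26.0], -82.1)
side pot 21 rel mm [-75. -47.] ([50.0, 29.0], 74.9)
```

Pitch is steady and the vegetables are moving. Doing the third turn with a slightly wider circle on the free side.

Request:
servo_tool --steps '[{"tx":0.05,"ty":0.7,"tz":0,"yaw":0,"claw":0.2},{"tx":0.15,"ty":0.6,"tz":0,"yaw":0,"claw":0.2},{"tx":0.25,"ty":0.54,"tz":0,"yaw":0,"claw":0.2},{"tx":0.34,"ty":0.48,"tz":0,"yaw":0,"claw":0.2},{"tx":0.42,"ty":0.42,"tz":0,"yaw":0,"claw":0.2},{"tx":0.48,"ty":0.34,"tz":0,"yaw":0,"claw":0.2},{"tx":0.54,"ty":0.25,"tz":0,"yaw":0,"claw":0.2},{"tx":0.57,"ty":0.15,"tz":0,"yaw":0,"claw":0.2},{"tx":0.59,"ty":0.05,"tz":0,"yaw":0,"claw":0.2},{"tx":0.59,"ty":-0.05,"tz":0,"yaw":0,"claw":0.2},{"tx":0.57,"ty":-0.15,"tz":0,"yaw":0,"claw":0.2},{"tx":0.54,"ty":-0.25,"tz":0,"yaw":0,"claw":0.2},{"tx":0.48,"ty":-0.34,"tz":0,"yaw":0,"claw":0.2},{"tx":0.42,"ty":-0.42,"tz":0,"yaw":0,"claw":0.2},{"tx":0.34,"ty":-0.48,"tz":0,"yaw":0,"claw":0.2},{"tx":0.25,"ty":-0.54,"tz":0,"yaw":0,"claw":0.2},{"tx":0.15,"ty":-0.57,"tz":0,"yaw":0,"claw":0.2},{"tx":0.05,"ty":-0.59,"tz":0,"yaw":0,"claw":0.2}]'

```text
time_s: 57.75
position: [0.4649, -0.1968, 0.1259]
tool_rot: [[-1.0, 0.002, -0.0], [0.002, 1.0, 0.0], [0.0, 0.0, -1.0]]
ft_force: [0.4, 0.4, -0.0]
grip_width: 0.0099
gripper_force: 119.8
```

Request:
servo_tool --steps '[{"tx":0,"ty":-0.65,"tz":0,"yaw":0,"claw":0.2},{"tx":-0.15,"ty":-0.62,"tz":0,"yaw":0,"claw":0.2},{"tx":-0.25,"ty":-0.6,"tz":0,"yaw":0,"claw":0.2},{"tx":-0.34,"ty":-0.55,"tz":0,"yaw":0,"claw":0.2},{"tx":-0.42,"ty":-0.47,"tz":0,"yaw":0,"claw":0.2},{"tx":-0.48,"ty":-0.36,"tz":0,"yaw":0,"claw":0.2},{"tx":-0.54,"ty":-0.25,"tz":0,"yaw":0,"claw":0.2},{"tx":-0.57,"ty":-0.15,"tz":0,"yaw":0,"claw":0.2},{"tx":-0.6,"ty":-0.05,"tz":0,"yaw":0,"claw":0.2},{"tx":-0.6,"ty":0.05,"tz":0,"yaw":0,"claw":0.2},{"tx":-0.57,"ty":0.15,"tz":0,"yaw":0,"claw":0.2},{"tx":-0.54,"ty":0.25,"tz":0,"yaw":0,"claw":0.2},{"tx":-0.48,"ty":0.36,"tz":0,"yaw":0,"claw":0.2},{"tx":-0.42,"ty":0.47,"tz":0,"yaw":0,"claw":0.2},{"tx":-0.34,"ty":0.55,"tz":0,"yaw":0,"claw":0.2},{"tx":-0.25,"ty":0.6,"tz":0,"yaw":0,"claw":0.2},{"tx":-0.15,"ty":0.62,"tz":0,"yaw":0,"claw":0.2},{"tx":-0.05,"ty":0.65,"tz":0,"yaw":0,"claw":0.2},{"tx":0,"ty":0,"tz":0,"yaw":0,"claw":0.2}]'

```text
time_s: 59.65
position: [0.3976, -0.1955, 0.1261]
tool_rot: [[-1.0, 0.001, 0.001], [0.001, 1.0, -0.0], [-0.001, -0.0, -1.0]]
ft_force: [0.2, 0.2, 1.0]
grip_width: 0.0103
gripper_force: 119.5
```

```bash
python3 pitch.py
```

```text
59.65 [ 0.3976 -0.1955  0.1261] [0.2 0.2 1. ]
scene 147 pitch 56.5 len 0.066 line off TCP mm -36.4 tip x,z [0.433 0.001] rel x -0.068
side 107 pitch 45.9 len 0.081 line off TCP mm -19.3 tip x,z [0.468 0.022] rel x -0.033
```

Three full turns are done. Carrying the spoon to the rest, then letting the head pivot level on it.

Request:
servo_tool --steps '[{"tx":0,"ty":0,"tz":3,"yaw":0,"claw":0.2},{"tx":0,"ty":0,"tz":4,"yaw":0,"claw":0.2},{"tx":0,"ty":0,"tz":2,"yaw":0,"claw":0.2},{"tx":1.5,"ty":-3.4,"tz":0,"yaw":0,"claw":0.2},{"tx":1.5,"ty":-3.4,"tz":0,"yaw":0,"claw":0.2},{"tx":1.5,"ty":-3.4,"tz":0,"yaw":0,"claw":0.2},{"tx":1.5,"ty":-3.4,"tz":0,"yaw":0,"claw":0.2},{"tx":1.5,"ty":-3.4,"tz":0,"yaw":0,"claw":0.2},{"tx":1.5,"ty":-3.4,"tz":0,"yaw":0,"claw":0.2},{"tx":1.7,"ty":-3.5,"tz":0,"yaw":1,"claw":0.2},{"tx":0,"ty":0,"tz":-4,"yaw":1,"claw":0.8},{"tx":0,"ty":0,"tz":-3,"yaw":0,"claw":1.2},{"tx":0,"ty":0,"tz":-1,"yaw":0,"claw":1.2},{"tx":0,"ty":0,"tz":0,"yaw":0,"claw":1.2}]'

```text
time_s: 61.15
position: [0.5039, -0.4349, 0.1346]
tool_rot: [[-0.999, -0.033, -0.002], [-0.033, 0.999, 0.003], [0.002, 0.003, -1.0]]
ft_force: [0.3, 0.8, -0.8]
grip_width: 0.0124
gripper_force: 56.9
```

```bash
python3 pitch.py
```

```text
61.15 [ 0.5039 -0.4349  0.1346] [ 0.3  0.8 -0.8]
scene 120 pitch -89.5 len 0.067 line off TCP mm 100.7 tip x,z [0.407 0.259] rel x -0.094
side 42 pitch 49.4 len 0.044 line off TCP mm -17.3 tip x,z [0.569 0.027] rel x 0.068
```

Request:
servo_tool --steps '[{"tx":0.3,"ty":0,"tz":-0.7,"yaw":0,"claw":1.25},{"tx":0,"ty":0,"tz":-0.7,"yaw":0,"claw":1.25},{"tx":-0.5,"ty":0,"tz":-0.52,"yaw":0,"claw":1.25},{"tx":-0.58,"ty":0,"tz":-0.53,"yaw":0,"claw":1.25},{"tx":-0.48,"ty":0,"tz":-0.58,"yaw":0,"claw":1.25},{"tx":-0.48,"ty":0,"tz":-0.59,"yaw":0,"claw":1.25},{"tx":-0.4,"ty":0,"tz":-0.64,"yaw":0,"claw":1.25},{"tx":-0.41,"ty":0,"tz":-0.64,"yaw":0,"claw":1.25},{"tx":-0.33,"ty":0,"tz":-0.69,"yaw":0,"claw":1.25},{"tx":-0.32,"ty":0,"tz":-0.69,"yaw":0,"claw":1.25},{"tx":-0.24,"ty":0,"tz":-0.71,"yaw":0,"claw":1.25},{"tx":-0.23,"ty":0,"tz":-0.72,"yaw":0,"claw":1.25},{"tx":0,"ty":0,"tz":0,"yaw":0,"claw":1.25}]'

```text
time_s: 62.55
position: [0.4672, -0.4349, 0.0575]
tool_rot: [[-0.999, -0.033, -0.001], [-0.033, 0.999, 0.002], [0.001, 0.002, -1.0]]
ft_force: [-0.0, 0.5, 0.5]
grip_width: 0.0124
gripper_force: 44.1
```

```bash
python3 pitch.py; python3 sp.py
```

```text
62.55 [ 0.4672 -0.4349  0.0575] [-0.   0.5  0.5]
scene 101 pitch -17.1 len 0.07 line off TCP mm 44.0 tip x,z [0.574 0.133] rel x 0.073
side none
scene head side 307 slope deg -18.8 x 0.488 0.579 z [0.016 0.047]
scene tail 141 slope deg -14.7 x 0.333 0.427 z [0.051 0.082]
side head side 43 slope deg -12.4 x 0.489 0.571 z [0.02  0.042]
side tail 38 slope deg -18.0 x 0.413 0.448 z [0.038 0.059]
```

Request:
servo_tool --steps '[{"tx":-0.16,"ty":0,"tz":-0.7,"yaw":0,"claw":1.25},{"tx":-0.16,"ty":0,"tz":-0.7,"yaw":0,"claw":1.25},{"tx":-0.1,"ty":0,"tz":-0.7,"yaw":0,"claw":1.25},{"tx":-0.05,"ty":0,"tz":-0.6,"yaw":0,"claw":1.25},{"tx":0,"ty":0,"tz":-0.2,"yaw":0,"claw":1.25},{"tx":0,"ty":0,"tz":0,"yaw":0,"claw":1.25}]'

```text
time_s: 63.35
position: [0.4627, -0.4354, 0.0311]
tool_rot: [[-0.999, -0.033, -0.0], [-0.033, 0.999, -0.001], [0.0, -0.001, -1.0]]
ft_force: [-5.1, 2.9, 13.7]
grip_width: 0.0127
gripper_force: 46.7
```

```bash
python3 sp.py
```

```text
scene head side 287 slope deg -4.4 x 0.484 0.58 z [0.015 0.029]
scene tail 106 slope deg 2.2 x 0.326 0.417 z [0.009 0.025]
side tail 43 slope deg 4.7 x 0.401 0.442 z [0.001 0.022]
```

Request:
servo_tool --steps '[{"tx":0,"ty":0,"tz":0,"yaw":0,"claw":2},{"tx":0,"ty":0,"tz":0,"yaw":0,"claw":4},{"tx":0,"ty":0,"tz":0,"yaw":0,"claw":5},{"tx":0,"ty":0,"tz":0,"yaw":0,"claw":5},{"tx":0,"ty":0,"tz":1,"yaw":0,"claw":5},{"tx":0,"ty":0,"tz":3,"yaw":0,"claw":5},{"tx":0,"ty":0,"tz":4.5,"yaw":0,"claw":5},{"tx":0,"ty":0,"tz":4.5,"yaw":0,"claw":5},{"tx":-0.2,"ty":3.5,"tz":3,"yaw":0,"claw":5},{"tx":-0.2,"ty":3.5,"tz":3,"yaw":0,"claw":5},{"tx":-0.2,"ty":4,"tz":2.5,"yaw":0,"claw":5},{"tx":-0.2,"ty":4,"tz":2.5,"yaw":0,"claw":5},{"tx":0,"ty":4,"tz":1.5,"yaw":-0.9,"claw":5},{"tx":0,"ty":4,"tz":0,"yaw":-0.9,"claw":5},{"tx":0,"ty":0,"tz":0,"yaw":0,"claw":5},{"tx":0,"ty":0,"tz":0,"yaw":0,"claw":5}]'

```text
time_s: 65.05
position: [0.4549, -0.2048, 0.2856]
tool_rot: [[-1.0, -0.003, 0.001], [-0.003, 1.0, -0.001], [-0.001, -0.001, -1.0]]
ft_force: [-0.2, -0.8, 0.6]
grip_width: 0.0503
gripper_force: 0.0
```

```bash
python3 look.py w8.png
```

```text
65.05 [ 0.4549 -0.2048  0.2856] tooly deg 90.2 0.050319112005163896 [-0.2 -0.8  0.6]
```

View pics/w8.png

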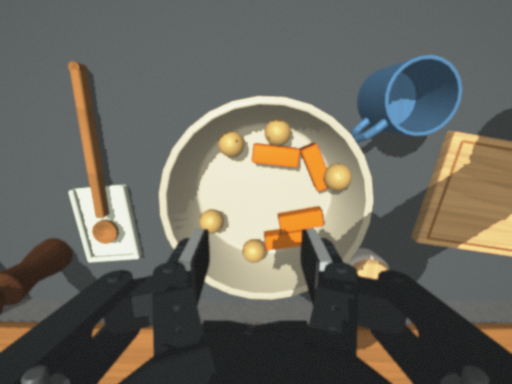

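The view shows all four sticks and five potatoes in the bowl, the spoon lying with its head at (105,231) on the rest, and the mug and mill undisturbed. Now I look at the board.

Request:
servo_tool --steps '[{"tx":0,"ty":4,"tz":0.2,"yaw":0,"claw":0},{"tx":0,"ty":4,"tz":0.2,"yaw":0,"claw":0},{"tx":0,"ty":4,"tz":0.2,"yaw":0,"claw":0},{"tx":0,"ty":4,"tz":0.2,"yaw":0,"claw":0},{"tx":0,"ty":4,"tz":0.2,"yaw":0,"claw":0},{"tx":0,"ty":4,"tz":0.2,"yaw":0,"claw":0},{"tx":0,"ty":4,"tz":0.2,"yaw":0,"claw":0},{"tx":0,"ty":4,"tz":0,"yaw":0,"claw":0},{"tx":0,"ty":4,"tz":0,"yaw":0,"claw":0},{"tx":0,"ty":3.8,"tz":0,"yaw":0,"claw":0},{"tx":0,"ty":0,"tz":0,"yaw":0,"claw":0},{"tx":0,"ty":0,"tz":0,"yaw":0,"claw":0}]' --newtons 60

```text
time_s: 66.3
position: [0.4555, 0.1924, 0.2984]
tool_rot: [[-1.0, -0.002, -0.001], [-0.002, 1.0, -0.001], [0.001, -0.001, -1.0]]
ft_force: [-0.1, -1.0, 0.4]
grip_width: -0.0003
gripper_force: 0.0
```

```bash
cat > brd.py <<'E'
from h import *
o=env.observe(); print(o["time_s"],o["position"].round(4),o["ft_force"].round(1))
for n in("wrist","scene","side"):
    im,d,c=grab(n,n+"_b.png"); C=cloud(c,d); h=hsv(im)
    m=(h[...,0]<=26)&(h[...,1]>45)&(abs(C[...,2]-.02)<.006)&(C[...,0]>.38)&(C[...,0]<.72)&(C[...,1]>0)&(C[...,1]<.45)
    m=cv2.morphologyEx(m.astype(np.uint8),cv2.MORPH_OPEN,np.ones((3,3)))
    B=blobs(m,500)
    if not B: print(n,"none"); continue
    v,u=np.nonzero(max(B,key=lambda b:b.sum())); P=onplane(c,np.c_[u,v],.02); (cc,s,a)=rect(P)
    bx=cv2.boxPoints(cv2.minAreaRect((P[:,:2]*1e3).astype(np.float32))); print(n,len(u),"centre",cc,s,"long axis",a,"corner far left",bx[np.argmax(bx.sum(1))].round(0))
E
python3 brd.py
```

```text
66.3 [0.4555 0.1924 0.2984] [-0.1 -1.   0.4]
wrist 18732 centre [515.0, 192.0] [278.0, 169.0] long axis 81.0 corner far left [620. 316.]
scene 2756 centre [519.0, 191.0] [287.0, 176.0] long axis 81.1 corner far left [627. 319.]
side 3521 centre [513.0, 199.0] [285.0, 173.0] long axis 81.1 corner far left [621. 326.]
```

Request:
servo_tool --steps '[{"tx":1,"ty":-3.45,"tz":-3,"yaw":0,"claw":0},{"tx":1,"ty":-3.45,"tz":-3,"yaw":0,"claw":0},{"tx":1,"ty":-3.45,"tz":-3,"yaw":0,"claw":0},{"tx":1,"ty":-3.45,"tz":-3,"yaw":0,"claw":0},{"tx":0.95,"ty":-3.45,"tz":-3,"yaw":0,"claw":0},{"tx":0,"ty":0,"tz":-4,"yaw":0,"claw":0},{"tx":0,"ty":0,"tz":-4,"yaw":0,"claw":0},{"tx":0,"ty":0,"tz":-2.4,"yaw":0,"claw":0},{"tx":0,"ty":0,"tz":-1.5,"yaw":0,"claw":0},{"tx":0,"ty":0,"tz":0,"yaw":0,"claw":0},{"tx":0,"ty":1,"tz":0,"yaw":0,"claw":0},{"tx":0,"ty":1,"tz":0,"yaw":0,"claw":0},{"tx":0,"ty":1,"tz":0,"yaw":0,"claw":0},{"tx":0,"ty":1,"tz":0,"yaw":0,"claw":0},{"tx":0,"ty":0,"tz":0,"yaw":0,"claw":0}]'

```text
time_s: 67.95
position: [0.5045, 0.0617, 0.0303]
tool_rot: [[-1.0, -0.003, 0.001], [-0.003, 1.0, 0.0], [-0.001, 0.0, -1.0]]
ft_force: [0.0, -0.2, 0.3]
grip_width: 0.0004
gripper_force: 0.1
```

```bash
python3 brd.py
```

```text
67.95 [0.5045 0.0617 0.0303] [ 0.  -0.2  0.3]
wrist 49887 centre [510.0, 137.0] [214.0, 118.0] long axis 14.8 corner far left [598. 222.]
scene 2313 centre [520.0, 213.0] [285.0, 176.0] long axis 81.1 corner far left [628. 340.]
side 3648 centre [514.0, 219.0] [285.0, 173.0] long axis 80.8 corner far left [622. 346.]
```

Request:
servo_tool --steps '[{"tx":0,"ty":0.8,"tz":0,"yaw":0,"claw":0},{"tx":0,"ty":0.8,"tz":0,"yaw":0,"claw":0},{"tx":0,"ty":0.8,"tz":0,"yaw":0,"claw":0},{"tx":0,"ty":0.8,"tz":0,"yaw":0,"claw":0},{"tx":0,"ty":0.8,"tz":0,"yaw":0,"claw":0},{"tx":0,"ty":0.8,"tz":0,"yaw":0,"claw":0},{"tx":0,"ty":0.8,"tz":0,"yaw":0,"claw":0},{"tx":0,"ty":0.4,"tz":0,"yaw":0,"claw":0},{"tx":0,"ty":0.3,"tz":0,"yaw":0,"claw":0},{"tx":0,"ty":0.3,"tz":0,"yaw":0,"claw":0},{"tx":0,"ty":0.3,"tz":0,"yaw":0,"claw":0},{"tx":0,"ty":0,"tz":0,"yaw":0,"claw":0}]'

```text
time_s: 69.3
position: [0.5065, 0.1254, 0.0301]
tool_rot: [[-1.0, -0.002, 0.004], [-0.002, 1.0, -0.007], [-0.004, -0.007, -1.0]]
ft_force: [5.0, -30.3, -2.9]
grip_width: 0.0002
gripper_force: 13.2
```

```bash
python3 brd.py
```

```text
69.3 [0.5065 0.1254 0.0301] [  5.  -30.3  -2.9]
wrist 50188 centre [511.0, 200.0] [213.0, 118.0] long axis 14.8 corner far left [599. 284.]
scene 2138 centre [523.0, 276.0] [290.0, 175.0] long axis 80.1 corner far left [634. 404.]
side 3673 centre [516.0, 273.0] [272.0, 173.0] long axis 80.5 corner far left [624. 393.]
```

Request:
servo_tool --steps '[{"tx":0,"ty":-0.5,"tz":0,"yaw":0,"claw":0},{"tx":0,"ty":-0.5,"tz":0.5,"yaw":0,"claw":0},{"tx":0,"ty":0,"tz":3,"yaw":0,"claw":0},{"tx":0,"ty":0,"tz":3.5,"yaw":0,"claw":0},{"tx":-2.4,"ty":2.7,"tz":0,"yaw":0,"claw":0},{"tx":-2.4,"ty":2.7,"tz":0,"yaw":0,"claw":0},{"tx":-2.4,"ty":2.7,"tz":0,"yaw":0,"claw":0},{"tx":-2.4,"ty":2.7,"tz":0,"yaw":0,"claw":0},{"tx":-2.4,"ty":2.4,"tz":0,"yaw":0,"claw":0},{"tx":0,"ty":0,"tz":0,"yaw":0,"claw":0},{"tx":0,"ty":0,"tz":-3.5,"yaw":0,"claw":0},{"tx":0,"ty":0,"tz":-2.5,"yaw":0,"claw":0},{"tx":0,"ty":0,"tz":-1,"yaw":0,"claw":0},{"tx":0,"ty":0,"tz":0,"yaw":0,"claw":0}]'

```text
time_s: 70.85
position: [0.3843, 0.251, 0.0292]
tool_rot: [[-1.0, -0.001, -0.002], [-0.001, 1.0, -0.0], [0.002, -0.0, -1.0]]
ft_force: [-0.6, 0.1, 0.5]
grip_width: -0.0003
gripper_force: 0.0
```

Request:
servo_tool --steps '[{"tx":1,"ty":0,"tz":0,"yaw":0,"claw":0},{"tx":1,"ty":0,"tz":0,"yaw":0,"claw":0},{"tx":1,"ty":0,"tz":0,"yaw":0,"claw":0},{"tx":1,"ty":0,"tz":0,"yaw":0,"claw":0},{"tx":1,"ty":0,"tz":0,"yaw":0,"claw":0},{"tx":1,"ty":0,"tz":0,"yaw":0,"claw":0},{"tx":0,"ty":0,"tz":0,"yaw":0,"claw":0}]'

```text
time_s: 71.55
position: [0.4457, 0.2511, 0.03]
tool_rot: [[-1.0, -0.001, 0.001], [-0.001, 1.0, 0.0], [-0.001, 0.0, -1.0]]
ft_force: [-0.6, 0.7, 0.2]
grip_width: -0.0
gripper_force: 0.0
```

```bash
python3 brd.py
```

```text
71.55 [0.4457 0.2511 0.03  ] [-0.6  0.7  0.2]
wrist 6262 centre [481.0, 369.0] [137.0, 49.0] long axis 53.7 corner far left [541. 410.]
scene 2584 centre [548.0, 282.0] [294.0, 176.0] long axis 84.6 corner far left [649. 420.]
side 3150 centre [542.0, 273.0] [259.0, 172.0] long axis 85.3 corner far left [638. 395.]
```

Request:
servo_tool --steps '[{"tx":0.8,"ty":0,"tz":0,"yaw":0,"claw":0},{"tx":0.8,"ty":0,"tz":0,"yaw":0,"claw":0},{"tx":0.8,"ty":0,"tz":0,"yaw":0,"claw":0},{"tx":0.8,"ty":0,"tz":0,"yaw":0,"claw":0},{"tx":0,"ty":0,"tz":0,"yaw":0,"claw":0}]'

```text
time_s: 72.2
position: [0.4772, 0.2511, 0.0298]
tool_rot: [[-1.0, -0.001, 0.0], [-0.001, 1.0, -0.0], [-0.0, -0.0, -1.0]]
ft_force: [-0.9, 0.2, -0.4]
grip_width: 0.0001
gripper_force: 0.0
```

```bash
python3 brd.py
```

```text
72.2 [0.4772 0.2511 0.0298] [-0.9  0.2 -0.4]
wrist 8841 centre [501.0, 362.0] [141.0, 53.0] long axis 58.0 corner far left [561. 408.]
scene 2671 centre [575.0, 290.0] [293.0, 176.0] long axis -89.7 corner far left [662. 437.]
side 2981 centre [571.0, 273.0] [247.0, 172.0] long axis 89.9 corner far left [657. 397.]
```

Request:
servo_tool --steps '[{"tx":-0.6,"ty":0,"tz":0,"yaw":0,"claw":0},{"tx":0,"ty":1.8,"tz":0,"yaw":0,"claw":0},{"tx":0,"ty":1.7,"tz":0,"yaw":0,"claw":0},{"tx":0.6,"ty":0,"tz":0,"yaw":0,"claw":0},{"tx":0.8,"ty":0,"tz":0,"yaw":0,"claw":0},{"tx":0.8,"ty":0,"tz":0,"yaw":0,"claw":0},{"tx":0.8,"ty":0,"tz":0,"yaw":0,"claw":0},{"tx":0.6,"ty":0,"tz":0,"yaw":0,"claw":0},{"tx":0.3,"ty":0,"tz":0,"yaw":0,"claw":0},{"tx":0.3,"ty":0,"tz":0,"yaw":0,"claw":0},{"tx":0,"ty":0,"tz":0,"yaw":0,"claw":0}]'

```text
time_s: 73.45
position: [0.5123, 0.2855, 0.0297]
tool_rot: [[-1.0, -0.001, -0.001], [-0.001, 1.0, -0.0], [0.001, -0.0, -1.0]]
ft_force: [-4.2, -1.7, 2.9]
grip_width: -0.0004
gripper_force: 1.7
```

```bash
python3 brd.py
```

```text
73.45 [0.5123 0.2855 0.0297] [-4.2 -1.7  2.9]
wrist 7742 centre [544.0, 373.0] [100.0, 50.0] long axis 89.6 corner far left [569. 423.]
scene 2281 centre [596.0, 289.0] [294.0, 145.0] long axis -88.9 corner far left [665. 437.]
side 2559 centre [606.0, 273.0] [248.0, 174.0] long axis -89.4 corner far left [692. 398.]
```

Request:
servo_tool --steps '[{"tx":0.2,"ty":0,"tz":0,"yaw":0,"claw":0},{"tx":0.15,"ty":0,"tz":0,"yaw":0,"claw":0},{"tx":0.15,"ty":0,"tz":0,"yaw":0,"claw":0},{"tx":0,"ty":0,"tz":0,"yaw":0,"claw":0}]'

```text
time_s: 74.0
position: [0.516, 0.2864, 0.0297]
tool_rot: [[-1.0, -0.002, -0.004], [-0.002, 1.0, -0.0], [0.004, -0.0, -1.0]]
ft_force: [-9.9, 0.6, 4.7]
grip_width: -0.0002
gripper_force: 4.8
```

Request:
servo_tool --steps '[{"tx":0.15,"ty":0,"tz":0,"yaw":0,"claw":0},{"tx":0.1,"ty":0,"tz":0,"yaw":0,"claw":0},{"tx":0.1,"ty":0,"tz":0,"yaw":0,"claw":0},{"tx":0,"ty":0,"tz":0,"yaw":0,"claw":0}]'

```text
time_s: 74.4
position: [0.5168, 0.2869, 0.0296]
tool_rot: [[-1.0, -0.002, -0.01], [-0.002, 1.0, -0.0], [0.01, -0.0, -1.0]]
ft_force: [-19.8, 2.5, 12.8]
grip_width: 0.0002
gripper_force: 10.4
```

Request:
servo_tool --steps '[{"tx":-0.8,"ty":0,"tz":0,"yaw":0,"claw":0},{"tx":-1.2,"ty":0,"tz":0.5,"yaw":0,"claw":0},{"tx":0,"ty":0,"tz":3,"yaw":0,"claw":0},{"tx":0,"ty":0,"tz":3.5,"yaw":0,"claw":0},{"tx":2,"ty":-3.75,"tz":0,"yaw":0,"claw":0},{"tx":2,"ty":-3.75,"tz":0,"yaw":0,"claw":0},{"tx":2,"ty":-3.75,"tz":0,"yaw":0,"claw":0},{"tx":2,"ty":-3.75,"tz":0,"yaw":0,"claw":0},{"tx":2,"ty":-3.75,"tz":0,"yaw":0,"claw":0},{"tx":0,"ty":0,"tz":0,"yaw":0,"claw":0},{"tx":0,"ty":0,"tz":-3.5,"yaw":0,"claw":0},{"tx":0,"ty":0,"tz":-2.5,"yaw":0,"claw":0},{"tx":0,"ty":0,"tz":-1,"yaw":0,"claw":0},{"tx":0,"ty":1,"tz":0,"yaw":0,"claw":0},{"tx":0,"ty":1,"tz":0,"yaw":0,"claw":0},{"tx":0,"ty":0.5,"tz":0,"yaw":0,"claw":0},{"tx":0,"ty":0,"tz":0,"yaw":0,"claw":0}]'

```text
time_s: 76.1
position: [0.6012, 0.125, 0.0309]
tool_rot: [[-1.0, -0.003, 0.002], [-0.003, 1.0, 0.0], [-0.002, 0.0, -1.0]]
ft_force: [0.8, -0.2, 0.9]
grip_width: -0.0003
gripper_force: 0.0
```

```bash
python3 brd.py
```

```text
76.1 [0.6012 0.125  0.0309] [ 0.8 -0.2  0.9]
wrist 40873 centre [615.0, 205.0] [197.0, 115.0] long axis 14.9 corner far left [695. 286.]
scene 1698 centre [599.0, 289.0] [294.0, 139.0] long axis -88.5 corner far left [665. 437.]
side 3259 centre [610.0, 272.0] [246.0, 174.0] long axis 89.8 corner far left [697. 395.]
```

Request:
servo_tool --steps '[{"tx":0,"ty":0.4,"tz":0,"yaw":0,"claw":0},{"tx":0,"ty":0.4,"tz":0,"yaw":0,"claw":0},{"tx":0,"ty":0.3,"tz":0,"yaw":0,"claw":0},{"tx":0,"ty":0.3,"tz":0,"yaw":0,"claw":0},{"tx":0,"ty":0,"tz":0,"yaw":0,"claw":0}]'

```text
time_s: 76.75
position: [0.6009, 0.1362, 0.0297]
tool_rot: [[-1.0, -0.002, -0.001], [-0.002, 1.0, -0.003], [0.001, -0.003, -1.0]]
ft_force: [-0.9, -9.8, 0.7]
grip_width: 0.0001
gripper_force: 4.6
```

Request:
servo_tool --steps '[{"tx":0,"ty":0.2,"tz":0,"yaw":0,"claw":0},{"tx":0,"ty":0.15,"tz":0,"yaw":0,"claw":0},{"tx":0,"ty":0,"tz":0,"yaw":0,"claw":0}]'

```text
time_s: 77.05
position: [0.601, 0.1369, 0.0297]
tool_rot: [[-1.0, -0.002, -0.002], [-0.002, 1.0, -0.008], [0.002, -0.008, -1.0]]
ft_force: [-1.9, -24.9, 1.9]
grip_width: -0.0
gripper_force: 11.6
```

Request:
servo_tool --steps '[{"tx":0,"ty":-0.8,"tz":0,"yaw":0,"claw":0},{"tx":0,"ty":-1,"tz":0.5,"yaw":0,"claw":0},{"tx":0,"ty":0,"tz":4,"yaw":0,"claw":0},{"tx":-1,"ty":1,"tz":4.5,"yaw":0,"claw":0},{"tx":-2,"ty":2,"tz":4,"yaw":0,"claw":0},{"tx":-2,"ty":2,"tz":4,"yaw":0,"claw":0},{"tx":-2,"ty":2,"tz":4,"yaw":0,"claw":0},{"tx":-2,"ty":2,"tz":4,"yaw":0,"claw":0},{"tx":-2,"ty":2,"tz":2,"yaw":0,"claw":0},{"tx":-2,"ty":2,"tz":1,"yaw":0,"claw":0},{"tx":0,"ty":0,"tz":0,"yaw":0,"claw":0},{"tx":0,"ty":0,"tz":0,"yaw":0,"claw":0}]'

```text
time_s: 78.25
position: [0.4707, 0.2533, 0.3101]
tool_rot: [[-1.0, -0.003, 0.001], [-0.003, 1.0, 0.0], [-0.001, 0.0, -1.0]]
ft_force: [0.6, -1.0, 0.6]
grip_width: 0.0
gripper_force: 0.0
```

```bash
python3 brd.py
python3 - <<'E'
from h import *
im=cv2.imread("pics/wrist_b.png")[...,::-1]; c=cam("wrist"); h=hsv(im)
_,d=env.get_image("wrist"); C=cloud(c,d); X,Y,Z=C[...,0],C[...,1],C[...,2]
f=(Z>.03)&(Z<.055)
q=C[f&(X>.68)&(X<.72)&(Y>.12)&(Y<.4)]; print("back face x",len(q),np.percentile(q[:,0],[5,50,95]).round(4) if len(q) else "")
q=C[f&(Y>.41)&(Y<.45)&(X>.4)&(X<.66)]; print("end face y",len(q),np.percentile(q[:,1],[5,50,95]).round(4) if len(q) else "")
E
```

```text
78.25 [0.4707 0.2533 0.3101] [ 0.6 -1.   0.6]
wrist 5615 centre [599.0, 345.0] [163.0, 145.0] long axis -89.9 corner far left [671. 426.]
scene 2208 centre [597.0, 290.0] [294.0, 141.0] long axis -89.4 corner far left [666. 438.]
side 3233 centre [610.0, 273.0] [246.0, 174.0] long axis -89.9 corner far left [697. 396.]
back face x 24 [0.6959 0.6966 0.6976]
end face y 1583 [0.426  0.4266 0.4288]
```

View pics/wrist_b.png

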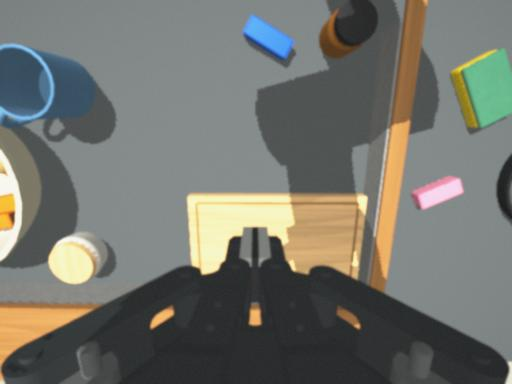

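The board lies square in the corner: near edge at row 195, left end against the end upstand at (366,195), with the salt cellar, mug and jar in place. A last numeric check of the board's near edge, the spoon and the vegetables before handing in.

Run:
```python
from h import *
im=cv2.imread("pics/wrist_b.png")[...,::-1]; c=cam("wrist"); h=hsv(im)
m=(h[...,0]<=28)&(h[...,1]>40)&(h[...,2]>60); pts=[]
for u in list(range(194,285,6))+list(range(356,364,4)):
    v=np.nonzero(m[150:230,u])[0]
    if len(v): pts.append((u,150+v[0]))
P=onplane(c,pts,.02); q=np.polyfit(P[:,1],P[:,0],1); r=P[:,0]-np.polyval(q,P[:,1]); q=np.polyfit(P[abs(r)<.004,1],P[abs(r)<.004,0],1)
print("near edge x at y=.29:",np.polyval(q,.29).round(4),"slope rad",q[0].round(4))
v=np.arange(200,225); L=[np.nonzero(m[k,150:260])[0][0]+150 for k in v]; Q=onplane(c,np.c_[L,v],.02); print("right end y",np.median(Q[:,1]).round(4))
im,d,c=grab("scene"); C=cloud(c,d); h=hsv(im)
k=(h[...,0]<22)&(h[...,1]>100)&(C[...,1]<-.40)&(C[...,1]>-.5)&(C[...,0]>.3)&(C[...,0]<.6)&(C[...,2]<.05)
for b in blobs(k,100): p=C[b]; print("spoon",np.percentile(p,[2,98],axis=0).round(3).tolist())
```

```text
near edge x at y=.29: 0.5218 slope rad 0.0053
right end y 0.1453
spoon [[0.333, -0.445, 0.012], [0.577, -0.419, 0.029]]
```

Request:
servo_tool --steps '[{"tx":0.3,"ty":0.9,"tz":-4,"yaw":0,"claw":0},{"tx":0.3,"ty":0.9,"tz":-4,"yaw":0,"claw":0},{"tx":0.3,"ty":0.9,"tz":-4,"yaw":0,"claw":0},{"tx":0.3,"ty":0.6,"tz":-4,"yaw":0,"claw":0},{"tx":0,"ty":0,"tz":-4,"yaw":0,"claw":0},{"tx":0,"ty":0,"tz":-4,"yaw":0,"claw":0},{"tx":0,"ty":0,"tz":-3,"yaw":0,"claw":0},{"tx":0,"ty":0,"tz":-1,"yaw":0,"claw":0},{"tx":0,"ty":0,"tz":0,"yaw":0,"claw":0},{"tx":1,"ty":0,"tz":0,"yaw":0,"claw":0},{"tx":1,"ty":0,"tz":0,"yaw":0,"claw":0},{"tx":0.6,"ty":0,"tz":0,"yaw":0,"claw":0},{"tx":0.4,"ty":0,"tz":0,"yaw":0,"claw":0},{"tx":0.2,"ty":0,"tz":0,"yaw":0,"claw":0},{"tx":0.2,"ty":0,"tz":0,"yaw":0,"claw":0},{"tx":0,"ty":0,"tz":0,"yaw":0,"claw":0}]'

```text
time_s: 80.1
position: [0.5165, 0.2862, 0.0298]
tool_rot: [[-1.0, -0.002, -0.001], [-0.002, 1.0, -0.0], [0.001, -0.0, -1.0]]
ft_force: [-1.9, 0.4, 1.4]
grip_width: 0.0001
gripper_force: 0.9
```

Request:
servo_tool --steps '[{"tx":0.15,"ty":0,"tz":0,"yaw":0,"claw":0},{"tx":0.15,"ty":0,"tz":0,"yaw":0,"claw":0},{"tx":0.1,"ty":0,"tz":0,"yaw":0,"claw":0},{"tx":0,"ty":0,"tz":0,"yaw":0,"claw":0}]'

```text
time_s: 80.5
position: [0.5168, 0.2862, 0.0298]
tool_rot: [[-1.0, -0.002, -0.009], [-0.002, 1.0, -0.002], [0.009, -0.002, -1.0]]
ft_force: [-18.1, -1.3, 13.0]
grip_width: 0.0002
gripper_force: 8.9
```

The board is hard against the back upstand: 0.3 mm of travel at 18 N, in the same place as before. Backing off.

Request:
servo_tool --steps '[{"tx":-0.6,"ty":0,"tz":0,"yaw":0,"claw":0},{"tx":-1,"ty":0,"tz":0,"yaw":0,"claw":0},{"tx":-1,"ty":0,"tz":2,"yaw":0,"claw":0},{"tx":-1,"ty":0,"tz":4.5,"yaw":0,"claw":0},{"tx":0,"ty":0,"tz":5,"yaw":0,"claw":0},{"tx":0,"ty":0,"tz":5,"yaw":0,"claw":0},{"tx":-1,"ty":-3,"tz":4,"yaw":0,"claw":0},{"tx":-1,"ty":-3,"tz":4,"yaw":0,"claw":0},{"tx":0,"ty":0,"tz":0,"yaw":0,"claw":0},{"tx":0,"ty":0,"tz":0,"yaw":0,"claw":0}]'

```text
time_s: 81.5
position: [0.4651, 0.2271, 0.2737]
tool_rot: [[-1.0, -0.001, 0.002], [-0.001, 1.0, 0.0], [-0.002, 0.0, -1.0]]
ft_force: [0.4, 1.1, -0.9]
grip_width: 0.0002
gripper_force: 0.0
```

```bash
python3 brd.py && python3 -c "
from rig import env
print(env.close_job())"
```

```text
81.5 [0.4651 0.2271 0.2737] [ 0.4  1.1 -0.9]
wrist 6257 centre [594.0, 346.0] [163.0, 136.0] long axis 88.3 corner far left [665. 426.]
scene 2201 centre [597.0, 289.0] [293.0, 139.0] long axis 90.0 corner far left [667. 436.]
side 3237 centre [611.0, 273.0] [246.0, 173.0] long axis -89.7 corner far left [696. 397.]
the job is handed in; nothing more can be done
None
```

The job is handed in with no verdict returned: by my own measurements all four sticks and five potatoes are in the bowl, it was stirred three full turns (plus two earlier, partial passes that slipped), the spoon's head is on its rest and the board is flush in the corner; one pitch reading came from a drawn-model search the brief rules out, so I discarded it and measured again by ray casting.

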